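Take the temperature inside the open tube of a covered dry-block incubator

ROBOT

A 6-joint arm with a two-finger parallel gripper is mounted at the origin on a cart in front of the work surface, level with it; the furniture and walls round the work are solid. World frame = base frame: x ahead of the robot, y to its left, z up, the work surface at z = 0. Lengths are in m, angles in rad, forces in N, time in s.
With the tool pointing down it reaches from about 0.325 to 0.75 m from the base axis. Payload 7.6 kg.
Tool frame: the origin (TCP) lies at the very end of the fingers, on their centre line; the grasp point (between the pads) lies 19 mm behind it; z points along the fingers, x is the direction in which the jaws open and shut, and the axes are right-handed (so a half turn about z gives the same grasp; the last joint's range is limited). The gripper opens to 85 mm and grips with 20 to 120 N. Pads are 22 mm wide; open, the fingers measure 114 mm over their backs; the gripper's body (76 mm by 85 mm) begins 54 mm behind the grasp point. The pads swing forward as they close: fully open they stand 13 mm farther back than shut.
Start: joints at [-0.07, 0.052, 1.401, -0, 1.689, -0.07], TCP at [0.525, 0, 0.231] pointing down, gripper open.
Joint ranges: [-2.9, 2.9], [-0.91, 2.17], [0.12, 2.37], [-1.06, 4.2], [0.26, 2.73], [-2.93, 2.93]. Speed limits (rad/s): [2.57, 2.57, 3.01, 3.14, 3.14, 3.14].

INTERFACE

Orientations are given as a rotation vector (axis times angle).
In Python, from bench import r gives the robot as it stands.
- The arm moves only by the tool move_arm, never from a script. Its argument "deltas" is a list of rows, each an object of numbers: "rx", "ry", "rz": the turn, a rotation vector about the world's x, y, z in degrees; "tx", "ty", "tz": the shift along the world's x, y, z in m; "jaw": the finger opening in m, from 0 to 0.0854. In form: [{"rx": .., "ry": .., "rz": .., "tx": .., "ty": .., "tz": .., "jaw": ..}, ...]. A call has 1 to 12 rows; each row is the pose to reach, as a shift and turn from the pose commanded when the call began; what a row does not reach only later rows make up. A row lasts 1/10 s, in which the tool goes at most 50 mm and 8.59 degrees, less where a joint would pass 70% of its speed; a pose out of reach is approached as far as the arm can. A call with a gripper value outside its range is refused whole. The fingers move at their own pace and stop on an object; "squeeze" is the grip in N (left out, the last holds). Time passes only in rows, so rows that repeat a pose let the fingers close. It gives the time, the measured TCP pose, the force and the opening at its end, in the units of the state.
- r.get_state(): the state, without advancing time (a new reading comes with each control period).
- r.capture(name): name is "scene" or "side" or "wrist"; returns a dict with "color" (384x512x3 uint8, red, green, blue), "mtx" (3x3 intrinsics, pixels), "R" (3x3) and "t" (3): a world point X has camera coordinates R X + t. Camera axes: x right, y down, z forward; pixel columns grow to the right and rows downward; lengths in m; the calibration is good to about 2 mm. A picture is of the moment at which its call begins. There is no depth.
- r.hand_in(): hands the job in, once; it reports no verdict.
The state is a dict: "t": time; "q": joint angles; "qd": joint speeds; "tau": joint torques, N m; "position": TCP position; "tool_rot": TCP orientation; "force": force on the tool from outside, world axes, zero at the start; "wrist_torque": the same for the moment, N m; "finger_gap": finger opening in m.
Only numpy, scipy, OpenCV 4.12 (cv2) and the standard library are available. Lean on these libraries where they do the work, as an engineer would, in place of code of your own. Each camera call takes 0.05 s, during which the arm holds its last target. There are 200 camera calls.

TASK

Check the sample temperature: lever the incubator's hinged cover up with the spatula in the slot at its front and swing it fully back so that it stays open (the cover is hot: do not touch it with the gripper), then lay the spatula flat on the bench. Take the stem thermometer out of its stand and lower its stem straight down the middle of the open glass tube, never touching the glass, until the tip hangs about 15 mm above the tube's bottom. Finish while still holding it there, upright, still and centred, and leave the other things on the bench where they are.

Things in the scene. Friction and masses are not known exactly. Their poses are not given: they have to be found in the camera images.
- incubator: Dry-block incubator: fixed white box 150 (x) x 170 (y) x 90 mm, grey panel on its front (own -x side, towards the robot), clear hinged cover on its rim. Origin: centre of its underside. Walls 12 mm. Inside, an aluminium block (top at z = 70) has two rows of three wells (own x = -22 and 22; y = -45, 0, 45); tubes stand in the front row only. Nothing inside is higher than z = 80.
- lever_slot (a point): Centre of the mouth of the slot in the incubator's front face (own x = -75, z = 85). It goes through the 12 mm front wall and is 46 mm wide and 10 mm high (z = 80 to 90); its roof is the underside of the shut cover. Behind it is free space between block and cover.
- cover_hinge (a point): Middle of the cover's hinge line (incubator's own x = 74, z = 90); the line runs along the incubator's y. The plane of the cover's underside passes through it.
- cover_edge (a point): Middle of the front edge of the cover's underside, 145 mm from cover_hinge.
- spatula: Loose flat spatula, 180 mm long, about 60 g: wooden handle 90 x 16 x 14 mm (own x = -95 to -5) and a stiff flat steel blade 18 mm wide, 2 mm thick with a round end (own x = -5 to 85), 7 mm above the underside. Origin: underside, 5 mm ahead of the wood; x towards the blade's end, z up.
- spatula_grip (a point): Point to hold the spatula: mid-height of the handle, 20 mm behind its origin; grasp across the 16 mm width.
- spatula_tip (a point): Middle of the blade's round end, at mid-thickness, 105 mm ahead of spatula_grip.
- stand: Fixed thermometer stand: grey foot 90 x 76 x 12 mm, rear post, and an aluminium arm (66 x 44 x 8 mm, top at z = 108) with a 16 mm hole. Origin on the bench below the hole; the post is 46 mm behind it (own +x), flush with the arm.
- thermometer: Loose stem thermometer, about 70 g, hanging upright in the stand, head resting on the arm: steel stem 6 mm thick, 13 mm collar under the head (own z = 83 to 90), white head 38 (own x) x 24 (own y) x 58 mm (own z = 90 to 148). Origin: tip of the stem; z up along it. Grasp the head across its 24 mm; lift it 100 mm to clear the stand.
- thermometer_tip (a point): Lower end of the thermometer's stem.
- thermometer_head (a point): Centre of the thermometer's head, 119 mm above the tip.
- open_tube: The one tube without a cap: fixed upright glass tube, 24 mm outside, 19 mm bore, 60 mm long, standing in one of the three front wells (which one varies). Origin: centre of its underside, 18 mm above the bench; z up. The inside bottom is 3 mm above the origin, the mouth 60 mm above it.
- tube_mouth (a point): Centre of the open tube's mouth, 78 mm above the bench.
- tube_floor (a point): Centre of the open tube's inside bottom.
- cover: Clear cover plate, 142 mm front to back, 168 wide, 6 thick, 160 g, no handle. Origin on the hinge line, level with the underside; own x from front edge to hinge, z out of the upper face (its angle to vertical is the opening angle: 0 shut, 1.57 rad upright, stop at 1.9). Stiff hinge, 0.17 N m friction: it stays where it is left; lifting it near the front takes 2 to 3 N.
- lab_timer: Bystander: square countdown timer lying face up, 66 x 66 x 20 mm.
- amber_bottle: Bystander: small brown glass bottle, 48 mm wide, 108 mm high.
- petri_dish: Bystander: round flat dish, 90 mm wide, 16 mm high.
- forceps: Bystander: pointed steel forceps lying flat, 129 mm long.
Things that resemble listed ones, but are neither listed nor needed, are in the scene too. There is more than one size of the spatula; the one meant has the size given above. There is more than one size of the thermometer; the job needs the larger.

How it is judged:
On the way, in this order (a step that is already met when the one before it is completed fails the run):
1. the cover is being lifted by the spatula (contact force between spatula and cover above 0.3 N and angle between cover's own z axis and vertical above 0.1 rad).
2. the cover is swung back past 1.4 rad (angle between cover's own z axis and vertical above 1.4 rad), for 0.2 s.
3. the spatula lies flat on the bench, let go (height (world z) of each of spatula, spatula_tip below 0.025 m and contact force between the fingers and spatula below 0.1 N and linear speed of spatula below 0.03 m/s), for 0.2 s.
At the end, for the whole second after the job is handed in: The gripper holds the thermometer still and upright (within 0.07 rad), its tip within 3.5 mm of the open tube's axis and 7 to 23 mm above the tube's inside bottom, touching neither tube nor incubator; the cover stands open beyond 1.4 rad; the spatula lies flat on the bench, let go (horizontal distance between thermometer_tip and tube_floor below 0.0035 m and z of thermometer_tip in the frame of tube_floor between 0.007 and 0.023 m and angle between thermometer's own z axis and vertical below 0.07 rad and linear speed of each of thermometer, spatula below 0.02 m/s and contact force between the fingers and thermometer above 1 N and contact force between thermometer and open_tube below 0.1 N and contact force between thermometer and incubator below 0.1 N and angle between cover's own z axis and vertical above 1.4 rad and height (world z) of each of spatula, spatula_tip below 0.025 m and contact force between the fingers and spatula below 0.1 N); the arm keeps its last pose, push and grip.
It fails at once if the gripper or arm touches the hot cover (contact force between any of the fingers, the arm and cover above 0.5 N).
It fails at once if the thermometer touches the open tube (contact force between thermometer and open_tube above 0.5 N).
It fails at once if the spatula or the thermometer is dropped ((linear speed of spatula above 0.6 m/s and contact force between the fingers and spatula below 0.05 N) or (linear speed of thermometer above 0.6 m/s and contact force between the fingers and thermometer below 0.05 N)).
It fails at once if a bystander is moved (distance of any of lab_timer, amber_bottle, petri_dish, forceps from where it was at the start of the episode above 0.03 m).
It also fails if it takes over 69 s, if anything falls off the work surface, if the arm or the gripper's body presses on something with over 40 N, if the wrist force passes 120 N, or if a joint passes its speed limit or range.

## Working session

There is one attempt and no reset: what is moved stays moved. The work goes in short steps, Python scripts to look and compute and a tool call to move; the robot and the scene stay as the last step left them, time stands still between calls to the robot, and variables do not carry over. Pictures are saved under pics/ and viewed, about 8 in all and at most 12, crops included, and the job is handed in when it is done.

Besides the shell and the picture viewer there is one more tool, called after "Call:" as name(argument=value, ...) on one line, values as JSON. move_arm: Moves the arm, as the interface text tells. Its arguments: {"type":"object","properties":{"deltas":{"type":"array"},"squeeze":{"type":"number"}},"required":["deltas"]}

```bash
mkdir -p pics; ls
cat > h.py <<'E'
from bench import r
import cv2, numpy as np, pickle
def snap(n,tag):
    c=r.capture(n); pickle.dump(c,open(f'pics/{tag}.pkl','wb')); cv2.imwrite(f'pics/{tag}.png',c['color'][:,:,::-1]); return c
def load(tag): return pickle.load(open(f'pics/{tag}.pkl','rb'))
def ray(c,uv):
    K,R,t=map(np.array,(c['mtx'],c['R'],c['t']))
    d=R.T@np.linalg.solve(K,[uv[0],uv[1],1.]); return -R.T@t,d
def onz(c,uv,z):
    o,d=ray(c,uv); return o+d*(z-o[2])/d[2]
def tri(c1,u1,c2,u2):
    o1,d1=ray(c1,u1);o2,d2=ray(c2,u2)
    s=np.linalg.lstsq(np.c_[d1,-d2],o2-o1,rcond=None)[0]
    a,b=o1+d1*s[0],o2+d2*s[1]; return (a+b)/2,np.linalg.norm(a-b)
def proj(c,X):
    p=np.array(c['mtx'])@(np.array(c['R'])@np.array(X)+np.array(c['t']).ravel()); return p[:2]/p[2]
E
python3 - <<'E'
from h import *
a=snap('scene','s0');b=snap('side','d0');w=snap('wrist','w0')
for c in(a,b,w): print(ray(c,(256,192)),c['mtx'][0][0])
cv2.imwrite('pics/sd.png',cv2.resize(np.vstack([a['color'],b['color']])[:,:,::-1],None,fx=1,fy=1)[:, :])
print(r.get_state())
E
```

```text
pics
(array([0.20694921, 0.73463259, 0.65272423]), array([ 0.38643506, -0.75064646, -0.53614125])) 347.9786031444845
(array([-0.11897555, -1.14240391,  0.71953365]), array([ 0.44797989,  0.77754166, -0.44189459])) 487.9695252951423
(array([0.52661568, 0.0689769 , 0.37208615]), array([ 0.00634803, -0.29745942, -0.95517952])) 267.76950535290587
{'t': 0.15, 'q': array([-7.03455619e-02,  5.27244340e-02,  1.40149724e+00, -1.14574283e-05,
        1.68859525e+00, -7.02949493e-02]), 'qd': array([-0.00144637, -0.00230951, -0.00243601,  0.00156759,  0.00046636,
        0.00069059]), 'tau': array([ 9.01752592e-04, -3.81951857e+01, -3.60423374e+01, -3.57651027e-05,
        4.66565543e-03,  6.07237575e-05]), 'position': array([5.24772711e-01, 1.18472872e-05, 2.30646065e-01]), 'tool_rot': array([-3.14151740e+00,  8.16043730e-05,  1.91953601e-03]), 'force': array([ 0.78749763, -0.1932873 , -0.47222136]), 'wrist_torque': array([-0.03236379,  0.011344  , -0.02699263]), 'finger_gap': 0.08564980325889499}
```

View pics/s0.png

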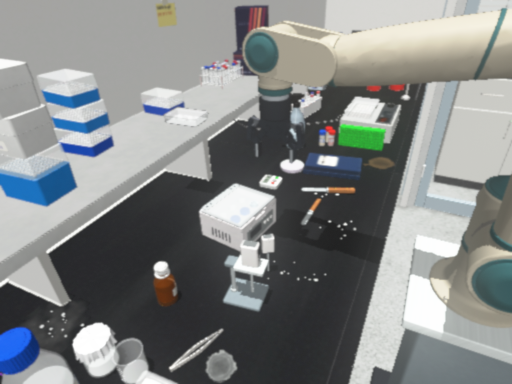

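View pics/d0.png

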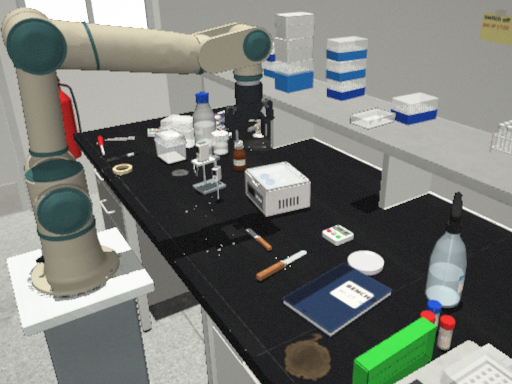

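The scene view shows the incubator near (240,213), the stand with thermometers near (250,270), and two spatulas at (328,190) and (312,212). The side view shows the same spatulas at (282,265) and (260,240), with the petri dish at (365,262). Next I'll zoom in on these and look through the wrist camera.

Run:
```python
from h import *
a,b,w=[load(x)['color'][:,:,::-1] for x in('s0','d0','w0')]
A=cv2.resize(a[170:320,190:365],(700,600),interpolation=cv2.INTER_CUBIC); 
B=cv2.resize(b[120:290,150:320],(600,600),interpolation=cv2.INTER_CUBIC)
cv2.imwrite('pics/A.png',A)
m=np.zeros((600,800,3),np.uint8); m[:400,:400]=cv2.resize(B,(400,400)); 
cv2.imwrite('pics/B.png',cv2.resize(b[120:290,150:320],(595,595),interpolation=cv2.INTER_CUBIC))
c=load('s0');d=load('d0')
for n,u in dict(bigA=(302,189),bigB=(355,190),smA=(304,222),smB=(320,200),inc=(237,193)).items(): print(n,onz(c,u,.007))
for n,u in dict(bigA=(306,253),bigB=(259,276),smA=(248,231),smB=(270,247)).items(): print(n,onz(d,u,.007))
```

```text
bigA [ 0.53322398 -0.25025157  0.007     ]
bigB [ 0.36367757 -0.31566755  0.007     ]
smA [ 0.46381345 -0.07450888  0.007     ]
smB [ 0.45533397 -0.20871129  0.007     ]
inc [ 0.72995987 -0.13776869  0.007     ]
bigA [ 0.52676231 -0.27297033  0.007     ]
bigB [ 0.371842   -0.29140553  0.007     ]
smA [ 0.45619079 -0.09115888  0.007     ]
smB [ 0.46366851 -0.19636615  0.007     ]
```

View pics/A.png

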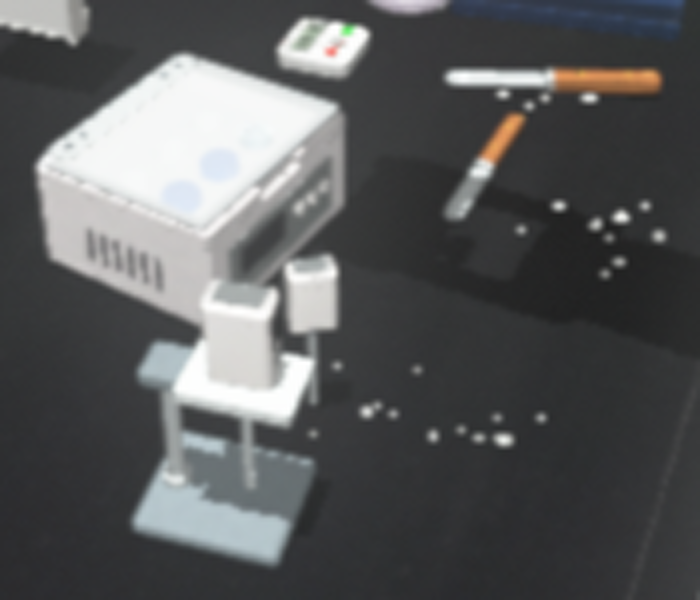

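View pics/w0.png

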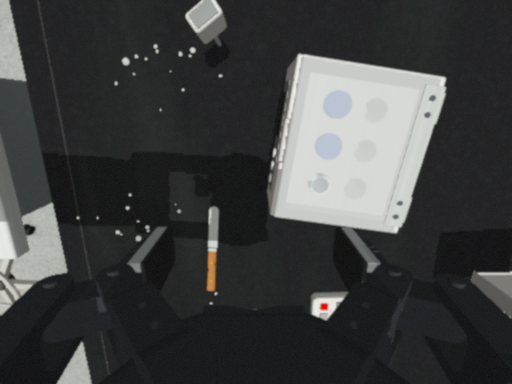

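The zoom shows the big thermometer in the stand arm at crop (240,335), with a smaller decoy beside it at (312,292). In the wrist view the incubator cover's front is on the left, and the one uncapped tube is at (320,184). The large spatula is the one farther in −y. Now I'll get coarse positions.

Run:
```python
from h import *
a=load('s0');d=load('d0');w=load('w0')
f=lambda x,y:(190+x/4,170+y/4)
print('head top',onz(a,f(240,295),.166),'hole',onz(a,f(248,375),.108),'foot',onz(a,f(225,500),.012),'small head',onz(a,f(312,265),.12))
print('side head',onz(d,(205,140),.166),'small',onz(d,(218,166),.12),'foot',onz(d,(210,187),.012))
for n,u in dict(c1=(300,57),c2=(445,80),c3=(398,232),c4=(270,213)).items(): print('inc',n,onz(w,u,.09))
print('tube',onz(w,(320,184),.078),'timer',onz(a,(270,183),.02),'dish',onz(d,(365,262),.016),'bottle',onz(d,(238,168),0))
def wood(c):
    h=cv2.cvtColor(c['color'],cv2.COLOR_RGB2HSV); m=cv2.inRange(h,(5,110,80),(20,255,255))
    n,l,s,ce=cv2.connectedComponentsWithStats(m)
    return [(ce[i],s[i,4]) for i in range(1,n) if s[i,4]>30]
for c in(a,d): print([(p.round(1),k,onz(c,p,.01).round(3)) for p,k in wood(c)])
```

```text
head top [0.47970309 0.24161904 0.166     ] hole [0.4779461  0.24062848 0.108     ] foot [0.4917334  0.25145124 0.012     ] small head [0.47844919 0.15369576 0.12      ]
side head [0.50178093 0.26137311 0.166     ] small [0.48459868 0.13835493 0.12      ] foot [0.48947794 0.22289849 0.012     ]
inc c1 [0.57059332 0.11754969 0.09      ]
inc c2 [0.71424865 0.09675483 0.09      ]
inc c3 [ 0.69186383 -0.06684787  0.09      ]
inc c4 [ 0.54434219 -0.04364754  0.09      ]
tube [ 0.60146512 -0.01298881  0.078     ] timer [ 0.64353953 -0.22390425  0.02      ] dish [ 0.61711013 -0.39784283  0.016     ] bottle [0.65843556 0.33495921 0.        ]
[(array([258.8,  17.7]), np.int32(37), array([ 2.924, -4.873,  0.01 ])), (array([341.7, 189.6]), np.int32(159), array([ 0.405, -0.296,  0.01 ])), (array([315.4, 203.8]), np.int32(67), array([ 0.461, -0.177,  0.01 ])), (array([164.1, 289. ]), np.int32(431), array([0.683, 0.315, 0.01 ]))]
[(array([238.8, 153.6]), np.int32(88), array([0.719, 0.438, 0.01 ])), (array([264.3, 243.2]), np.int32(93), array([ 0.458, -0.176,  0.01 ])), (array([269.4, 270.4]), np.int32(240), array([ 0.403, -0.29 ,  0.01 ]))]
```

Call:
move_arm(deltas=[{"tx": -0.01,"ty": 0.04,"tz": 0.03},{"tx": -0.02,"ty": 0.08,"tz": 0.06},{"tx": -0.03,"ty": 0.12,"tz": 0.07},{"tx": -0.045,"ty": 0.16,"tz": 0.07},{"tx": -0.045,"ty": 0.2,"tz": 0.07},{"tx": -0.045,"ty": 0.2,"tz": 0.07},{"tx": -0.045,"ty": 0.2,"tz": 0.07}])

```text
$.deltas[0]: bad value
```

Run:
```python
from h import *
snap('wrist','w1');print(r.get_state()['position'],r.get_state()['t'])
```

```text
[5.24836821e-01 2.69251373e-05 2.30806566e-01] 0.2
```

Call:
move_arm(deltas=[{"tx": 0.04},{"tx": 0.08,"ty": -0.03},{"tx": 0.11,"ty": -0.07},{"tx": 0.14,"ty": -0.11},{"tx": 0.14,"ty": -0.15},{"tx": 0.14,"ty": -0.15},{"tx": 0.14,"ty": -0.15}])

```text
$.deltas[0]: bad value
```

Run:
```python
from h import *
a=load('w1');b=snap('wrist','w2');print(r.get_state()['position'])
cv2.imwrite('pics/w12.png',cv2.resize(np.vstack([a['color'][:290],b['color'][:290]])[:,:,::-1],None,fx=1,fy=1))
```

```text
[5.24870027e-01 4.84002357e-05 2.30917137e-01]
```

View pics/w12.png

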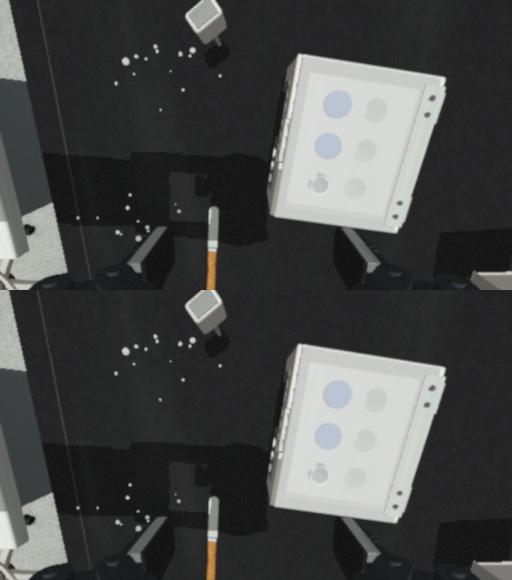

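The moves were refused because each row has to be complete. Nothing moved, and the picture is the start view again.

Call:
move_arm(deltas=[{"rx": 0,"ry": 0,"rz": 0,"tx": -0.01,"ty": 0.04,"tz": 0.03,"jaw": 0.085},{"rx": 0,"ry": 0,"rz": 0,"tx": -0.02,"ty": 0.08,"tz": 0.06,"jaw": 0.085},{"rx": 0,"ry": 0,"rz": 0,"tx": -0.03,"ty": 0.12,"tz": 0.07,"jaw": 0.085},{"rx": 0,"ry": 0,"rz": 0,"tx": -0.045,"ty": 0.16,"tz": 0.07,"jaw": 0.085},{"rx": 0,"ry": 0,"rz": 0,"tx": -0.045,"ty": 0.2,"tz": 0.07,"jaw": 0.085},{"rx": 0,"ry": 0,"rz": 0,"tx": -0.045,"ty": 0.2,"tz": 0.07,"jaw": 0.085},{"rx": 0,"ry": 0,"rz": 0,"tx": -0.045,"ty": 0.2,"tz": 0.07,"jaw": 0.085}])

```text
t: 0.95
position: [0.4798, 0.2005, 0.301]
tool_rot: [3.141, 0.003, -0.001]
force: [0.9, -0.3, 0.2]
finger_gap: 0.0851
```

Run:
```python
from h import *
snap('wrist','w1');print(r.get_state()['position'],r.get_state()['t'])
```

```text
[0.48003977 0.19968344 0.30107263] 1.0
```

Call:
move_arm(deltas=[{"rx": 0,"ry": 0,"rz": 0,"tx": 0.04,"ty": 0,"tz": 0,"jaw": 0.085},{"rx": 0,"ry": 0,"rz": 0,"tx": 0.08,"ty": -0.03,"tz": 0,"jaw": 0.085},{"rx": 0,"ry": 0,"rz": 0,"tx": 0.11,"ty": -0.07,"tz": 0,"jaw": 0.085},{"rx": 0,"ry": 0,"rz": 0,"tx": 0.14,"ty": -0.11,"tz": 0,"jaw": 0.085},{"rx": 0,"ry": 0,"rz": 0,"tx": 0.14,"ty": -0.15,"tz": 0,"jaw": 0.085},{"rx": 0,"ry": 0,"rz": 0,"tx": 0.14,"ty": -0.15,"tz": 0,"jaw": 0.085},{"rx": 0,"ry": 0,"rz": 0,"tx": 0.14,"ty": -0.15,"tz": 0,"jaw": 0.085}])

```text
t: 1.7
position: [0.62, 0.0479, 0.3013]
tool_rot: [-3.141, 0.006, 0.0]
force: [0.2, 0.6, -1.0]
finger_gap: 0.0852
```

Run:
```python
from h import *
a=load('w1');b=snap('wrist','w2');print(r.get_state()['position'])
cv2.imwrite('pics/w12b.png',cv2.resize(np.vstack([a['color'][:290],b['color'][:290]])[:,:,::-1],None,fx=1,fy=1))
```

```text
[0.61990772 0.04925148 0.30156723]
```

View pics/w12b.png

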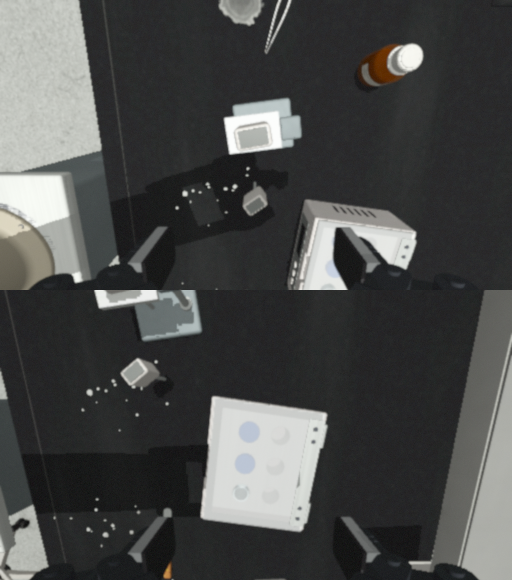

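The top half (w1) shows the stand and the big head at (253,138), with its white arm and the small decoy at (255,203). The bottom half (w2) shows the incubator with blue caps at (249,142) and (245,173) and the open tube at (241,202). I'll measure by masks and triangulate.

Run:
```python
from h import *
w0,w1,w2=load('w0'),load('w1'),load('w2')
def caps(c):
    h=cv2.cvtColor(c['color'],cv2.COLOR_RGB2HSV); m=cv2.inRange(h,(100,28,120),(130,255,255)); m[:, :200]=0
    n,l,s,ce=cv2.connectedComponentsWithStats(cv2.morphologyEx(m,cv2.MORPH_OPEN,np.ones((3,3))))
    return sorted([(tuple(ce[i].round(1)),int(s[i,4])) for i in range(1,n) if s[i,4]>80],key=lambda q:q[0][1])
c0,c2=caps(w0),caps(w2); print(c0,c2)
P=[tri(w0,a[0],w2,b[0]) for a,b in zip(c0,c2)]
for p in P: print('cap',p[0].round(4),p[1].round(4))
print('tube approx',tri(w0,(320,184.5),w2,(241,202)))
for n,u,v in(('c1',(299,56),(212,107)),('c2',(445,79),(326,122)),('c3',(398,233),(303,240)),('c4',(270,213),(203,228))): print(n,tri(w0,u,w2,v))
# head top in w1: grey patch contour
g=cv2.cvtColor(w1['color'],cv2.COLOR_RGB2GRAY)
cv2.imwrite('pics/st.png',np.hstack([cv2.resize(w1['color'][85:225,215:315,::-1],(400,560),interpolation=cv2.INTER_CUBIC),cv2.resize(w2['color'][90:250,190:290,::-1],(350,560),interpolation=cv2.INTER_CUBIC)]))
```

```text
[((np.float64(338.3), np.float64(103.7)), 478), ((np.float64(328.9), np.float64(146.1)), 419)] [((np.float64(249.0), np.float64(141.5)), 259), ((np.float64(244.5), np.float64(173.6)), 244)]
cap [0.6151 0.0747 0.0771] 0.0001
cap [0.6084 0.0301 0.0777] 0.0001
tube approx (array([ 0.60267835, -0.01440437,  0.0725944 ]), np.float64(0.0013700631020530645))
c1 (array([0.56919828, 0.11912062, 0.09011027]), np.float64(0.0015928232490227488))
c2 (array([0.71581221, 0.09932904, 0.08647233]), np.float64(0.0028210780682993283))
c3 (array([ 0.69321578, -0.06841521,  0.08752396]), np.float64(0.0016135040610663523))
c4 (array([ 0.54554362, -0.05041117,  0.07799934]), np.float64(0.00375143183196478))
```

View pics/st.png

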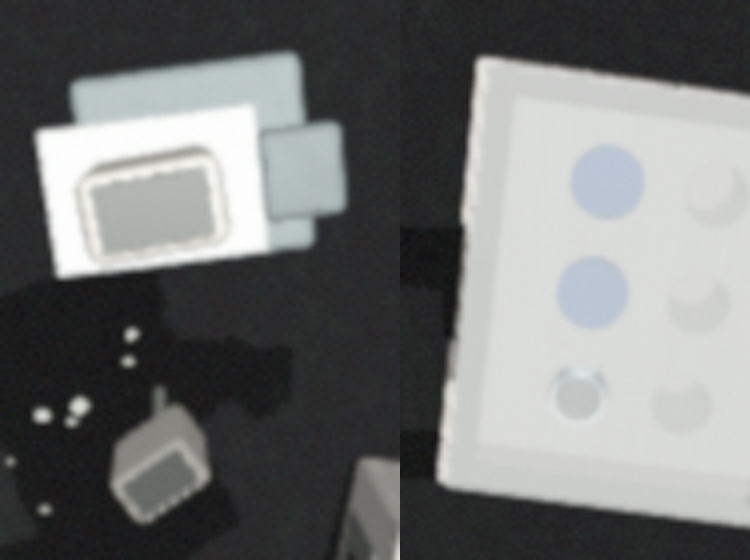

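Call:
move_arm(deltas=[{"rx": 0,"ry": 0,"rz": 0,"tx": -0.02,"ty": -0.04,"tz": 0,"jaw": 0.085},{"rx": 0,"ry": 0,"rz": 0,"tx": -0.04,"ty": -0.085,"tz": 0,"jaw": 0.085},{"rx": 0,"ry": 0,"rz": 0,"tx": -0.06,"ty": -0.13,"tz": -0.01,"jaw": 0.085},{"rx": 0,"ry": 0,"rz": 0,"tx": -0.08,"ty": -0.175,"tz": -0.02,"jaw": 0.085},{"rx": 0,"ry": 0,"rz": 0,"tx": -0.1,"ty": -0.215,"tz": -0.04,"jaw": 0.085},{"rx": 0,"ry": 0,"rz": 0,"tx": -0.12,"ty": -0.255,"tz": -0.06,"jaw": 0.085},{"rx": 0,"ry": 0,"rz": 0,"tx": -0.13,"ty": -0.295,"tz": -0.08,"jaw": 0.085},{"rx": 0,"ry": 0,"rz": 0,"tx": -0.14,"ty": -0.335,"tz": -0.1,"jaw": 0.085},{"rx": 0,"ry": 0,"rz": 0,"tx": -0.14,"ty": -0.37,"tz": -0.1,"jaw": 0.085},{"rx": 0,"ry": 0,"rz": 0,"tx": -0.14,"ty": -0.37,"tz": -0.1,"jaw": 0.085},{"rx": 0,"ry": 0,"rz": 0,"tx": -0.14,"ty": -0.37,"tz": -0.1,"jaw": 0.085}])

```text
t: 2.85
position: [0.4803, -0.3195, 0.2015]
tool_rot: [-3.141, -0.0, -0.001]
force: [0.0, 0.1, 0.1]
finger_gap: 0.0849
```

Run:
```python
from h import *
snap('wrist','w3');print(r.get_state()['position'],r.get_state()['t'])
```

```text
[ 0.48049283 -0.31897017  0.20176629] 2.9
```

Call:
move_arm(deltas=[{"rx": 0,"ry": 0,"rz": 0,"tx": -0.04,"ty": 0.0,"tz": 0,"jaw": 0.085},{"rx": 0,"ry": 0,"rz": 0,"tx": -0.07,"ty": 0.0,"tz": 0,"jaw": 0.085},{"rx": 0,"ry": 0,"rz": 0,"tx": -0.07,"ty": 0.0,"tz": 0,"jaw": 0.085},{"rx": 0,"ry": 0,"rz": 0,"tx": -0.07,"ty": 0.0,"tz": 0,"jaw": 0.085}])

```text
t: 3.3
position: [0.4106, -0.319, 0.2023]
tool_rot: [3.141, 0.002, 0.003]
force: [-0.4, -0.3, 0.2]
finger_gap: 0.085
```

Run:
```python
from h import *
a=load('w3');b=snap('wrist','w4');print(r.get_state()['position'])
for c in(a,b):
    im=c['color']; h=cv2.cvtColor(im,cv2.COLOR_RGB2HSV)
    m=cv2.inRange(h,(5,110,80),(20,255,255)); 
    n,l,s,ce=cv2.connectedComponentsWithStats(m)
    for i in range(1,n):
        if s[i,4]>150:
            k=np.argwhere(l==i)[:,::-1].astype(np.float32); print(ce[i],s[i,4],cv2.minAreaRect(k))
cv2.imwrite('pics/w34.png',np.vstack([a['color'][:290],b['color'][:290]])[:,:,::-1])
```

```text
[ 0.41096376 -0.31913364  0.20212607]
[234.42233633  35.27984596] 779 ((234.34913635253906, 35.5174560546875), (12.534341812133789, 65.41827392578125), 2.8624050617218018)
[191.36642784 142.89969294] 977 ((191.26559448242188, 142.995849609375), (14.81560230255127, 71.75904846191406), 75.0685806274414)
[296.41041931  35.87928844] 787 ((296.39752197265625, 36.127044677734375), (12.403396606445312, 66.45323944091797), 5.194429397583008)
[248.17237903 142.90725806] 992 ((247.8921356201172, 143.09544372558594), (14.81560230255127, 72.14553833007812), 75.0685806274414)
```

View pics/w34.png

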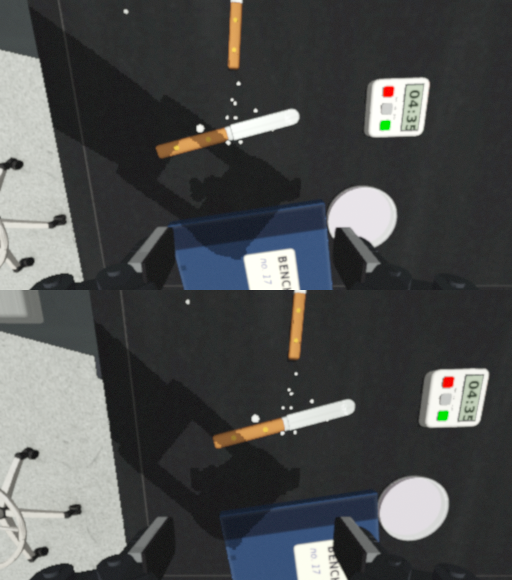

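The big spatula is clear in both views, with its wood at (191,143)/(248,143) and its tip at (299,117)/(355,117).

Run:
```python
from h import *
a,b=load('w3'),load('w4')
def blade(c,x0):
    im=c['color'].astype(int); m=((im.min(2)>110)&(im.max(2)-im.min(2)<40)).astype(np.uint8); 
    n,l,s,ce=cv2.connectedComponentsWithStats(m)
    i=max((i for i in range(1,n) if abs(ce[i][0]-x0)<30 and 80<ce[i][1]<170),key=lambda i:s[i,4])
    k=np.argwhere(l==i)[:,::-1]; t=k[k[:,0]>=k[:,0].max()-1].mean(0); return ce[i],t,s[i]
A,B=blade(a,265),blade(b,320); print(A,B)
w,e=tri(a,(191.3,142.95),b,(248.1,143)); print('wood',w,e)
t,e=tri(a,A[1],b,B[1]); print('tip',t,e); 
wc=(onz(a,(191.3,142.95),.012)+onz(b,(248.1,143),.012))/2
tp=(onz(a,A[1],.008)+onz(b,B[1],.008))/2
d=tp-wc; L=np.hypot(*d[:2]); print(wc,tp,'wood ctr->tip',L,'(135) yaw',np.degrees(np.arctan2(d[1],d[0])), 'grip',tp-d/L*.105)
w1=load('w1'); hs=load('s0')
print('head',onz(w1,(253.3,137),.166),tri(w1,(253.3,137),hs,(250.0,243.5)))
```

```text
(array([261.44418239, 124.5495283 ]), array([298.35714286, 116.        ]), array([ 225,  108,   75,   38, 1272], dtype=int32)) (array([317.46540362, 124.81466227]), array([353.45, 116.  ]), array([ 280,  109,   75,   37, 1214], dtype=int32))
wood [ 0.40540192 -0.29014994  0.01425033] 0.00018774395112008865
tip [ 0.53771969 -0.25847827 -0.00377821] 0.00044961004001250386
[ 0.40511674 -0.29042261  0.012     ] [ 0.53463928 -0.25819969  0.008     ] wood ctr->tip 0.13347061702873755 (135) yaw 13.97056170854522 grip [ 0.43274519 -0.28354913  0.01114676]
head [0.48067633 0.2420618  0.166     ] (array([0.48019955, 0.24182191, 0.16658316]), np.float64(0.0011253463119905193))
```

Call:
move_arm(deltas=[{"rx": 0,"ry": 0,"rz": 8.5,"tx": 0.005,"ty": 0.01,"tz": 0,"jaw": 0.045},{"rx": 0,"ry": 0,"rz": 17,"tx": 0.0215,"ty": 0.0355,"tz": -0.02,"jaw": 0.045},{"rx": 0,"ry": 0,"rz": 25.5,"tx": 0.0215,"ty": 0.0355,"tz": -0.03,"jaw": 0.045},{"rx": 0,"ry": 0,"rz": 34,"tx": 0.0215,"ty": 0.0355,"tz": -0.04,"jaw": 0.045},{"rx": 0,"ry": 0,"rz": 42.5,"tx": 0.0215,"ty": 0.0355,"tz": -0.05,"jaw": 0.045},{"rx": 0,"ry": 0,"rz": 51,"tx": 0.0215,"ty": 0.0355,"tz": -0.06,"jaw": 0.045},{"rx": 0,"ry": 0,"rz": 59.5,"tx": 0.0215,"ty": 0.0355,"tz": -0.07,"jaw": 0.045},{"rx": 0,"ry": 0,"rz": 68,"tx": 0.0215,"ty": 0.0355,"tz": -0.08,"jaw": 0.045},{"rx": 0,"ry": 0,"rz": 76.5,"tx": 0.0215,"ty": 0.0355,"tz": -0.09,"jaw": 0.045},{"rx": 0,"ry": 0,"rz": 85,"tx": 0.0215,"ty": 0.0355,"tz": -0.1,"jaw": 0.045},{"rx": 0,"ry": 0,"rz": 93.5,"tx": 0.0215,"ty": 0.0355,"tz": -0.11,"jaw": 0.045},{"rx": 0,"ry": 0,"rz": 102,"tx": 0.0215,"ty": 0.0355,"tz": -0.12,"jaw": 0.045}])

```text
t: 4.55
position: [0.4327, -0.2838, 0.081]
tool_rot: [1.967, 2.449, 0.0]
force: [-0.4, -0.2, 1.0]
finger_gap: 0.0456
```

Call:
move_arm(deltas=[{"rx": 0,"ry": 0,"rz": 2,"tx": 0,"ty": 0,"tz": -0.03,"jaw": 0.04},{"rx": 0,"ry": 0,"rz": 2,"tx": 0,"ty": 0,"tz": -0.055,"jaw": 0.04},{"rx": 0,"ry": 0,"rz": 2,"tx": 0,"ty": 0,"tz": -0.068,"jaw": 0.04},{"rx": 0,"ry": 0,"rz": 2,"tx": 0,"ty": 0,"tz": -0.076,"jaw": 0.04},{"rx": 0,"ry": 0,"rz": 2,"tx": 0,"ty": 0,"tz": -0.077,"jaw": 0.04}])

```text
t: 5.05
position: [0.4318, -0.2841, 0.0039]
tool_rot: [-1.933, -2.476, -0.0]
force: [-0.2, -0.0, 0.6]
finger_gap: 0.0402
```

Run:
```python
from h import *
a=snap('wrist','w5');s=r.get_state();print(s['position'],s['tool_rot'],s['force'],s['finger_gap'],s['q'])
X=np.array([.4325,-.2835,.012]);print(proj(a,X))
h=cv2.cvtColor(a['color'],cv2.COLOR_RGB2HSV);m=cv2.inRange(h,(5,110,60),(20,255,255))
n,l,st,ce=cv2.connectedComponentsWithStats(m);print([(st[i],ce[i],onz(a,ce[i],.012)) for i in range(1,n) if st[i,4]>100])
```

```text
[ 0.43207619 -0.28449476  0.00466595] [1.93339657e+00 2.47561418e+00 1.97628959e-04] [-0.71904798  0.3962853   0.78153809] 0.04006903532743259 [-6.53738006e-01  2.36998036e-01  1.67100126e+00  1.28785345e-04
  1.23312800e+00 -2.46930700e+00]
[254.28617871 237.64692021]
[(array([ 236,  100,   35,  165, 3601], dtype=int32), array([252.88697584, 198.54873646]), array([ 0.41077287, -0.28970806,  0.012     ]))]
```

Call:
move_arm(deltas=[{"rx": 0,"ry": 0,"rz": 0,"tx": 0,"ty": 0,"tz": 0,"jaw": 0.005},{"rx": 0,"ry": 0,"rz": 0,"tx": 0,"ty": 0,"tz": 0,"jaw": 0.005},{"rx": 0,"ry": 0,"rz": 0,"tx": 0,"ty": 0,"tz": 0,"jaw": 0.005},{"rx": 0,"ry": 0,"rz": 0,"tx": 0,"ty": 0,"tz": 0,"jaw": 0.005},{"rx": 0,"ry": 0,"rz": 0,"tx": 0,"ty": 0,"tz": 0,"jaw": 0.005},{"rx": 0,"ry": 0,"rz": 0,"tx": 0,"ty": 0,"tz": 0,"jaw": 0.005}], squeeze=80)

```text
t: 5.7
position: [0.4322, -0.285, 0.0056]
tool_rot: [1.933, 2.474, 0.0]
force: [-1.1, 1.3, 6.2]
finger_gap: 0.0134
```

Call:
move_arm(deltas=[{"rx": 0,"ry": 0,"rz": 0,"tx": 0,"ty": 0,"tz": 0.02,"jaw": 0.005},{"rx": 0,"ry": 0,"rz": 0,"tx": 0,"ty": 0.0,"tz": 0.06,"jaw": 0.005},{"rx": 0,"ry": 0,"rz": -3,"tx": -0.002,"ty": 0.03,"tz": 0.1,"jaw": 0.005},{"rx": 0,"ry": 0,"rz": -6,"tx": -0.004,"ty": 0.07,"tz": 0.13,"jaw": 0.005},{"rx": 0,"ry": 0,"rz": -9,"tx": -0.006,"ty": 0.115,"tz": 0.145,"jaw": 0.005},{"rx": 0,"ry": 0,"rz": -12,"tx": -0.008,"ty": 0.16,"tz": 0.145,"jaw": 0.005},{"rx": 0,"ry": 0,"rz": -15,"tx": -0.01,"ty": 0.205,"tz": 0.145,"jaw": 0.005},{"rx": 0,"ry": 0,"rz": -18,"tx": -0.01,"ty": 0.25,"tz": 0.145,"jaw": 0.005},{"rx": 0,"ry": 0,"rz": -21,"tx": -0.01,"ty": 0.295,"tz": 0.145,"jaw": 0.005},{"rx": 0,"ry": 0,"rz": -22,"tx": -0.01,"ty": 0.33,"tz": 0.145,"jaw": 0.005},{"rx": 0,"ry": 0,"rz": -22,"tx": -0.01,"ty": 0.341,"tz": 0.145,"jaw": 0.005},{"rx": 0,"ry": 0,"rz": -22,"tx": -0.01,"ty": 0.341,"tz": 0.145,"jaw": 0.005}])

```text
t: 6.9
position: [0.4214, 0.0574, 0.1493]
tool_rot: [-2.368, -2.064, 0.0]
force: [0.6, 0.4, -0.3]
finger_gap: 0.0136
```

Run:
```python
from h import *
s=r.get_state();print(s['position'],s['tool_rot'],s['force'],s['finger_gap'],s['t'])
w=snap('wrist','w6');d=snap('side','d6');c=snap('scene','s6')
p=s['position'];dr=np.array([.990,-.139,0]);t=p+.105*dr+[0,0,.003]
for n,k in(('w',w),('d',d),('s',c)): print(n,proj(k,p),proj(k,t),proj(k,[.5558,.0374,.085]))
f=lambda k,u,s:cv2.resize(k['color'][int(u[1])-s:int(u[1])+s,int(u[0])-s:int(u[0])+s,::-1],(400,400),interpolation=cv2.INTER_CUBIC)
W=cv2.resize(w['color'][:,:,::-1],(267,200))
cv2.imwrite('pics/m6.png',np.hstack([f(d,proj(d,t),45),f(c,proj(c,t),45)]))
```

```text
[0.42135396 0.05738724 0.14925831] [-2.36799127e+00 -2.06449013e+00  1.54456551e-04] [ 0.62223235  0.40745632 -0.26875331] 0.01356985231787103 6.9
w [252.46204908 230.11863917] [252.16835354 375.50089138] [251.30390409 332.62316374]
d [210.50662836 170.65143668] [243.87448506 163.38568   ] [254.26029079 181.90666961]
s [304.85854335 210.16661631] [269.04363843 197.09257802] [260.08136695 214.03280372]
```

View pics/m6.png

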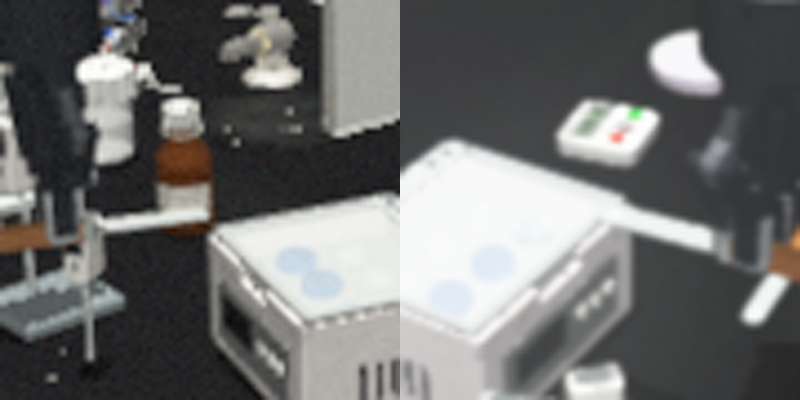

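The side crop shows the blade held level, with its tip at full-image pixel (246,166) and the slot notch near (256,182). The scene crop has the tip near (272,200).

Run:
```python
from h import *
d,c,w=load('d6'),load('s6'),load('w6')
X,e=tri(d,(246.2,166.3),c,(271.3,199.6));print('tip',X,e)
print('blade root',tri(d,(243.9+(-100)/4.44,163.4+22/4.44),c,(269+125/4.44,197.1+40/4.44)))
print('slot',tri(d,(255.8,182.5),c,(260.3,215)))
h=cv2.cvtColor(w['color'],cv2.COLOR_RGB2HSV);m=cv2.inRange(h,(5,110,60),(20,255,255));m[300:]=0
k=np.argwhere(m>0)[:,::-1].astype(np.float32);
for y in(120,150,180,210): print(y,k[k[:,1]==y][:,0].mean() if (k[:,1]==y).any() else None, onz(w,(k[k[:,1]==y][:,0].mean(),y),.155))
```

```text
tip [0.52524367 0.03464622 0.14275486] 0.007459724580675329
blade root (array([0.44848439, 0.04700528, 0.15077167]), np.float64(0.00778552558955651))
slot (array([0.55797605, 0.03509913, 0.08156034]), np.float64(0.004461778213163544))
120 252.5 [0.35998391 0.06593437 0.155     ]
150 252.30435 [0.37466759 0.06379936 0.155     ]
180 253.0 [0.39033043 0.06199407 0.155     ]
210 253.5 [0.40698688 0.05996774 0.155     ]
```

Run:
```python
from h import *
s=r.get_state();p=s['position'];dr=np.array([.990,-.139,0])
P=lambda a,z:p+a*dr+[0,0,z]
pts={}
for n,o in(('d6','d0'),('s6','s0')):
    k=load(n);df=cv2.absdiff(k['color'],load(o)['color']).max(2)
    m=((df>35)&(k['color'].min(2)>90)).astype(np.uint8)
    ends=proj(k,P(.02,.003)),proj(k,P(.105,.003)); print(n,'pred root20,tip',ends)
    u0,u1=ends; x0,x1=sorted((u0[0],u1[0])); 
    y=int(u1[1])
    for x in range(int(x0)-6,int(x1)+9,4):
        col=np.where(m[y-25:y+35,x])[0]+y-25
        print(x,col.min() if len(col) else None,col.max() if len(col) else None,len(col),end=' | ')
    print()
    cv2.imwrite(f'pics/{n}m.png',m*255)
```

```text
d6 pred root20,tip (array([217.31465052, 168.67959563]), array([244.27095672, 163.57514165]))
211 171 172 2 | 215 161 171 7 | 219 145 170 9 | 223 166 169 4 | 227 166 169 4 | 231 165 168 4 | 235 138 168 7 | 239 165 167 3 | 243 165 167 3 | 247 None None 0 | 251 None None 0 | 
s6 pred root20,tip (array([297.94102607, 206.33482639]), array([269.26217669, 196.69319497]))
263 None None 0 | 267 204 206 3 | 271 199 215 5 | 275 198 203 6 | 279 199 205 7 | 283 200 206 7 | 287 201 207 7 | 291 187 208 9 | 295 182 209 14 | 299 211 211 1 | 303 212 224 9 |
```

The blade sags about 4–5° nose-down in the grasp, so I'll pitch the tool up to compensate and descend to slot height.

Call:
move_arm(deltas=[{"rx": -0.3,"ry": -2.2,"rz": 0,"tx": 0,"ty": 0,"tz": -0.03,"jaw": 0.005},{"rx": -0.6,"ry": -4.4,"rz": 0,"tx": 0,"ty": -0.001,"tz": -0.06,"jaw": 0.005},{"rx": -0.6,"ry": -4.4,"rz": 0,"tx": 0,"ty": -0.001,"tz": -0.067,"jaw": 0.005},{"rx": -0.6,"ry": -4.4,"rz": 0,"tx": 0,"ty": -0.001,"tz": -0.067,"jaw": 0.005},{"rx": -0.6,"ry": -4.4,"rz": 0,"tx": 0,"ty": -0.001,"tz": -0.067,"jaw": 0.005}], squeeze=120)

```text
t: 7.55
position: [0.4226, 0.055, 0.0839]
tool_rot: [2.327, 2.02, 0.081]
force: [0.0, 0.8, -0.7]
finger_gap: 0.0121
```

```bash
cat > blade.py <<'E'
from h import *
import sys
tag=sys.argv[1]
s=r.get_state();p=s['position'];dr=np.array([.990,-.139,0]);print(p,s['tool_rot'],s['force'],s['finger_gap'],s['t'])
P=lambda a,z:p+a*dr+[0,0,z]
for n,o in(('side','d0'),('scene','s0')):
    k=snap(n,n+tag);df=cv2.absdiff(k['color'],load(o)['color']).max(2)
    m=((df>30)&(k['color'].min(2)>90)).astype(np.uint8)
    ends=proj(k,P(.02,.003)),proj(k,P(.105,.003)); print(n,'pred root20,tip',ends, 'px/10mm z',proj(k,P(.105,.013))-ends[1])
    u0,u1=ends; x0,x1=sorted((u0[0],u1[0])); 
    for x in range(int(x0)-6,int(x1)+9,4):
        y=int(np.interp(x,*zip(*sorted(((u0[0],u0[1]),(u1[0],u1[1]))))))
        col=np.where(m[y-8:y+10,x])[0]+y-8
        print(x,y,(col.min(),col.max(),len(col)) if len(col) else None,end=' | ')
    print()
E
python3 blade.py 7
python3 - <<'E'
from h import *
d,c=load('side7'),load('scene7')
f=lambda k,u,s:cv2.resize(k['color'][int(u[1])-s:int(u[1])+s,int(u[0])-s:int(u[0])+s,::-1],(400,400),interpolation=cv2.INTER_CUBIC)
X=[.54,.04,.085]
cv2.imwrite('pics/m7.png',np.hstack([f(d,proj(d,X),40),f(c,proj(c,X),40)]));print(proj(d,X),proj(c,X))
E
```

```text
[0.42257965 0.05501792 0.08388284] [2.32656865 2.02039191 0.08066459] [ 0.03965354  0.79727328 -0.74520763] 0.012094607229981503 7.55
side pred root20,tip (array([219.06026653, 188.71462002]), array([245.47750748, 183.30614654])) px/10mm z [-0.12896891 -2.97446332]
213 188 (np.int64(192), np.int64(192), 1) | 217 188 (np.int64(181), np.int64(189), 4) | 221 188 (np.int64(187), np.int64(189), 3) | 225 187 (np.int64(186), np.int64(189), 4) | 229 186 (np.int64(185), np.int64(188), 4) | 233 185 (np.int64(184), np.int64(187), 4) | 237 185 (np.int64(183), np.int64(186), 4) | 241 184 (np.int64(182), np.int64(185), 4) | 245 183 (np.int64(182), np.int64(184), 3) | 249 183 None | 253 183 None | 
scene pred root20,tip (array([296.81758597, 226.73863697]), array([269.27417859, 216.59788788])) px/10mm z [-0.0422573  -2.97146422]
263 216 None | 267 216 (np.int64(215), np.int64(217), 3) | 271 217 (np.int64(214), np.int64(220), 7) | 275 218 (np.int64(216), np.int64(222), 7) | 279 220 (np.int64(217), np.int64(223), 7) | 283 221 (np.int64(218), np.int64(225), 8) | 287 223 (np.int64(220), np.int64(226), 7) | 291 224 (np.int64(221), np.int64(228), 8) | 295 226 (np.int64(223), np.int64(230), 8) | 299 226 None | 303 226 (np.int64(230), np.int64(233), 4) | 
[249.39017296 182.84867239] [264.86827413 215.89902906]
```

View pics/m7.png

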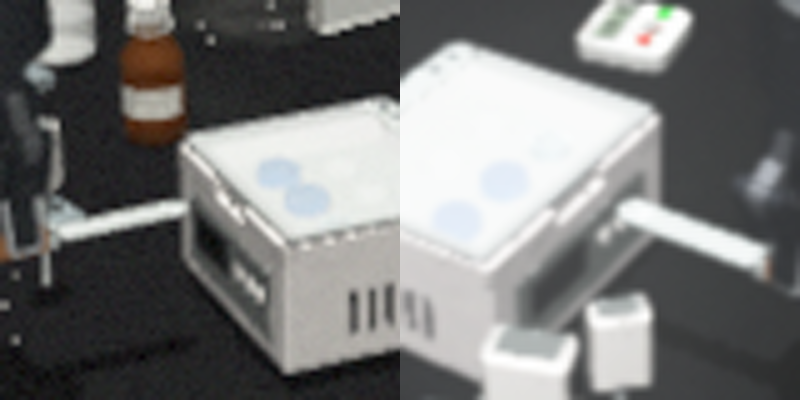

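The blade is now level in both views and aligned with the notch. I'll insert it.

Call:
move_arm(deltas=[{"rx": 0,"ry": 0,"rz": 0,"tx": 0.0,"ty": 0,"tz": -0.002,"jaw": 0.005},{"rx": 0,"ry": 0,"rz": 0,"tx": 0.0,"ty": 0,"tz": -0.002,"jaw": 0.005},{"rx": 0,"ry": 0,"rz": 0,"tx": 0.01,"ty": -0.0015,"tz": -0.002,"jaw": 0.005},{"rx": 0,"ry": 0,"rz": 0,"tx": 0.02,"ty": -0.003,"tz": -0.002,"jaw": 0.005},{"rx": 0,"ry": 0,"rz": 0,"tx": 0.03,"ty": -0.0045,"tz": -0.002,"jaw": 0.005},{"rx": 0,"ry": 0,"rz": 0,"tx": 0.04,"ty": -0.006,"tz": -0.002,"jaw": 0.005},{"rx": 0,"ry": 0,"rz": 0,"tx": 0.04,"ty": -0.006,"tz": -0.002,"jaw": 0.005}])

```text
t: 8.35
position: [0.4626, 0.0493, 0.0803]
tool_rot: [2.327, 2.022, 0.079]
force: [0.3, -0.4, -1.4]
finger_gap: 0.0121
```

Call:
move_arm(deltas=[{"rx": 0,"ry": 0,"rz": 0,"tx": 0.01,"ty": -0.0015,"tz": 0.001,"jaw": 0.005},{"rx": 0,"ry": 0,"rz": 0,"tx": 0.02,"ty": -0.003,"tz": 0.001,"jaw": 0.005},{"rx": 0,"ry": 0,"rz": 0,"tx": 0.027,"ty": -0.004,"tz": 0.001,"jaw": 0.005},{"rx": 0,"ry": 0,"rz": 0,"tx": 0.027,"ty": -0.004,"tz": 0.001,"jaw": 0.005},{"rx": 0,"ry": 0,"rz": 0,"tx": 0.027,"ty": -0.004,"tz": 0.001,"jaw": 0.005}])

```text
t: 8.85
position: [0.4885, 0.0455, 0.0811]
tool_rot: [2.327, 2.022, 0.078]
force: [-0.0, 0.3, -0.1]
finger_gap: 0.0118
```

```bash
python3 blade.py 8
```

```text
[0.48845235 0.04549218 0.08113292] [2.32671562 2.02240204 0.07824225] [-0.0250889   0.29397417 -0.07038425] 0.011750897664320702 8.85
side pred root20,tip (array([239.9139018 , 185.31243555]), array([265.49961057, 180.05718737])) px/10mm z [-0.07063346 -2.93590531]
233 185 (np.int64(188), np.int64(189), 2) | 237 185 (np.int64(188), np.int64(188), 1) | 241 185 (np.int64(183), np.int64(188), 6) | 245 184 (np.int64(182), np.int64(185), 4) | 249 183 (np.int64(182), np.int64(185), 4) | 253 182 (np.int64(183), np.int64(183), 1) | 257 181 None | 261 180 (np.int64(186), np.int64(187), 2) | 265 180 (np.int64(189), np.int64(189), 1) | 269 180 None | 273 180 None | 
scene pred root20,tip (array([275.09949735, 219.48541801]), array([249.37607757, 209.98431912])) px/10mm z [-0.15089114 -2.90710299]
243 209 None | 247 209 None | 251 210 None | 255 212 None | 259 213 (np.int64(212), np.int64(213), 2) | 263 215 (np.int64(213), np.int64(218), 6) | 267 216 (np.int64(208), np.int64(219), 7) | 271 217 (np.int64(215), np.int64(221), 7) | 275 219 (np.int64(222), np.int64(223), 2) | 279 219 (np.int64(225), np.int64(225), 1) | 283 219 (np.int64(216), np.int64(225), 10) |
```

```bash
cat > arc.py <<'E'
import numpy as np
r=.1117
def tcp(th,ph):
    t=np.array([.074-r*np.cos(th),.089+r*np.sin(th)])
    return t-.105*np.array([np.cos(ph),np.sin(ph)])-.003*np.array([-np.sin(ph),np.cos(ph)])
p0=np.array([-.1427,.0811])
D=np.radians
for call in ([0,3,7,11,15,19,23,27,31,35,39,43],[47,51,55,59,63,67,71,75,79,83,87,91],[95,99,103]):
    print('call')
    for i,th in enumerate(call):
        ph=min(.45*th,40); d=tcp(D(th),D(ph))-p0
        print(th,'rx %.1f ry %.1f tx %.4f ty %.4f tz %.4f'%(-.139*(ph-pb if 0 else ph),-.99*ph,.99*d[0],-.139*d[0],d[1]))
E
sed -i 's/(ph-pb if 0 else ph)/ph/' arc.py; python3 arc.py
```

```text
call
0 rx -0.0 ry -0.0 tx 0.0000 ty -0.0000 tz 0.0049
3 rx -0.2 ry -1.3 tx 0.0003 ty -0.0000 tz 0.0083
7 rx -0.4 ry -3.1 tx 0.0011 ty -0.0002 tz 0.0127
11 rx -0.7 ry -4.9 tx 0.0027 ty -0.0004 tz 0.0172
15 rx -0.9 ry -6.7 tx 0.0048 ty -0.0007 tz 0.0215
19 rx -1.2 ry -8.5 tx 0.0076 ty -0.0011 tz 0.0257
23 rx -1.4 ry -10.2 tx 0.0110 ty -0.0015 tz 0.0297
27 rx -1.7 ry -12.0 tx 0.0150 ty -0.0021 tz 0.0336
31 rx -1.9 ry -13.8 tx 0.0196 ty -0.0027 tz 0.0372
35 rx -2.2 ry -15.6 tx 0.0247 ty -0.0035 tz 0.0406
39 rx -2.4 ry -17.4 tx 0.0304 ty -0.0043 tz 0.0437
43 rx -2.7 ry -19.2 tx 0.0366 ty -0.0051 tz 0.0465
call
47 rx -2.9 ry -20.9 tx 0.0432 ty -0.0061 tz 0.0489
51 rx -3.2 ry -22.7 tx 0.0504 ty -0.0071 tz 0.0510
55 rx -3.4 ry -24.5 tx 0.0579 ty -0.0081 tz 0.0527
59 rx -3.7 ry -26.3 tx 0.0659 ty -0.0093 tz 0.0540
63 rx -3.9 ry -28.1 tx 0.0743 ty -0.0104 tz 0.0549
67 rx -4.2 ry -29.8 tx 0.0829 ty -0.0116 tz 0.0554
71 rx -4.4 ry -31.6 tx 0.0919 ty -0.0129 tz 0.0554
75 rx -4.7 ry -33.4 tx 0.1011 ty -0.0142 tz 0.0550
79 rx -4.9 ry -35.2 tx 0.1106 ty -0.0155 tz 0.0541
83 rx -5.2 ry -37.0 tx 0.1202 ty -0.0169 tz 0.0527
87 rx -5.4 ry -38.8 tx 0.1300 ty -0.0183 tz 0.0508
91 rx -5.6 ry -39.6 tx 0.1387 ty -0.0195 tz 0.0498
call
95 rx -5.6 ry -39.6 tx 0.1464 ty -0.0206 tz 0.0494
99 rx -5.6 ry -39.6 tx 0.1541 ty -0.0216 tz 0.0484
103 rx -5.6 ry -39.6 tx 0.1617 ty -0.0227 tz 0.0469
```

```bash
sed -i 's/min(.45\*th,40)/min(.3*th,20)/' arc.py; python3 arc.py
```

```text
call
0 rx -0.0 ry -0.0 tx 0.0000 ty -0.0000 tz 0.0049
3 rx -0.1 ry -0.9 tx 0.0002 ty -0.0000 tz 0.0091
7 rx -0.3 ry -2.1 tx 0.0010 ty -0.0001 tz 0.0147
11 rx -0.5 ry -3.3 tx 0.0024 ty -0.0003 tz 0.0202
15 rx -0.6 ry -4.5 tx 0.0043 ty -0.0006 tz 0.0256
19 rx -0.8 ry -5.6 tx 0.0068 ty -0.0010 tz 0.0309
23 rx -1.0 ry -6.8 tx 0.0099 ty -0.0014 tz 0.0360
27 rx -1.1 ry -8.0 tx 0.0135 ty -0.0019 tz 0.0408
31 rx -1.3 ry -9.2 tx 0.0176 ty -0.0025 tz 0.0455
35 rx -1.5 ry -10.4 tx 0.0223 ty -0.0031 tz 0.0499
39 rx -1.6 ry -11.6 tx 0.0274 ty -0.0038 tz 0.0540
43 rx -1.8 ry -12.8 tx 0.0330 ty -0.0046 tz 0.0577
call
47 rx -2.0 ry -14.0 tx 0.0390 ty -0.0055 tz 0.0611
51 rx -2.1 ry -15.1 tx 0.0455 ty -0.0064 tz 0.0641
55 rx -2.3 ry -16.3 tx 0.0523 ty -0.0073 tz 0.0667
59 rx -2.5 ry -17.5 tx 0.0595 ty -0.0083 tz 0.0689
63 rx -2.6 ry -18.7 tx 0.0669 ty -0.0094 tz 0.0706
67 rx -2.8 ry -19.8 tx 0.0747 ty -0.0105 tz 0.0720
71 rx -2.8 ry -19.8 tx 0.0819 ty -0.0115 tz 0.0748
75 rx -2.8 ry -19.8 tx 0.0892 ty -0.0125 tz 0.0771
79 rx -2.8 ry -19.8 tx 0.0968 ty -0.0136 tz 0.0788
83 rx -2.8 ry -19.8 tx 0.1044 ty -0.0147 tz 0.0800
87 rx -2.8 ry -19.8 tx 0.1121 ty -0.0157 tz 0.0807
91 rx -2.8 ry -19.8 tx 0.1198 ty -0.0168 tz 0.0809
call
95 rx -2.8 ry -19.8 tx 0.1275 ty -0.0179 tz 0.0804
99 rx -2.8 ry -19.8 tx 0.1352 ty -0.0190 tz 0.0795
103 rx -2.8 ry -19.8 tx 0.1427 ty -0.0200 tz 0.0780
```

First I'll lift to about 20° and check.

Call:
move_arm(deltas=[{"rx": 0,"ry": 0,"rz": 0,"tx": 0,"ty": 0,"tz": 0.005,"jaw": 0.005},{"rx": -0.1,"ry": -0.9,"rz": 0,"tx": 0,"ty": 0,"tz": 0.009,"jaw": 0.005},{"rx": -0.3,"ry": -2.1,"rz": 0,"tx": 0.001,"ty": 0,"tz": 0.0147,"jaw": 0.005},{"rx": -0.5,"ry": -3.3,"rz": 0,"tx": 0.0024,"ty": -0.0003,"tz": 0.0202,"jaw": 0.005},{"rx": -0.6,"ry": -4.5,"rz": 0,"tx": 0.0043,"ty": -0.0006,"tz": 0.0256,"jaw": 0.005},{"rx": -0.8,"ry": -5.6,"rz": 0,"tx": 0.0068,"ty": -0.001,"tz": 0.0309,"jaw": 0.005},{"rx": -0.8,"ry": -5.6,"rz": 0,"tx": 0.0068,"ty": -0.001,"tz": 0.0309,"jaw": 0.005},{"rx": -0.8,"ry": -5.6,"rz": 0,"tx": 0.0068,"ty": -0.001,"tz": 0.0309,"jaw": 0.005}])

```text
t: 9.75
position: [0.4958, 0.0445, 0.1129]
tool_rot: [2.266, 1.97, 0.176]
force: [-1.2, 0.7, -2.5]
finger_gap: 0.0117
```

Run:
```python
from h import *
s=r.get_state();print(s['position'],s['force'],s['wrist_torque'])
d=snap('side','d9');c=snap('scene','s9')
# predicted front edge corners of cover for angles
O=np.array([.630,.027,0]);ux=np.array([.990,-.139,0]);uy=np.array([.139,.990,0]);uz=np.array([0,0,1.])
for th in(0,10,19,25):
    a=np.radians(th);E=lambda y:O+ux*(.074-.145*np.cos(a))+uy*y+uz*(.09+.145*np.sin(a))
    print(th,[proj(k,E(y)).round(1) for k in(d,c) for y in(-.084,.084)])
f=lambda k,u,s:cv2.resize(k['color'][int(u[1])-s:int(u[1])+s,int(u[0])-s:int(u[0])+s,::-1],(400,400),interpolation=cv2.INTER_CUBIC)
X=[.58,.04,.1]
print(proj(d,X),proj(c,X));cv2.imwrite('pics/m9.png',np.hstack([f(d,proj(d,X),50),f(c,proj(c,X),50)]))
```

```text
[0.49580942 0.04452769 0.11286679] [-1.162815    0.65028732 -2.45746695] [0.09040703 0.30185033 0.00152477]
0 [array([266.5, 191. ]), array([245.3, 170.4]), array([274.7, 197.8]), array([240.9, 228.3])]
10 [array([267. , 183.1]), array([245.6, 163. ]), array([274. , 190.3]), array([239.7, 220.3])]
19 [array([268.6, 175.8]), array([247. , 156.3]), array([272.3, 183.3]), array([237.4, 212.6])]
25 [array([270.3, 171. ]), array([248.5, 151.9]), array([270.6, 178.6]), array([235.2, 207.4])]
[260.42097764 175.33064555] [251.63623832 208.09111542]
```

View pics/m9.png

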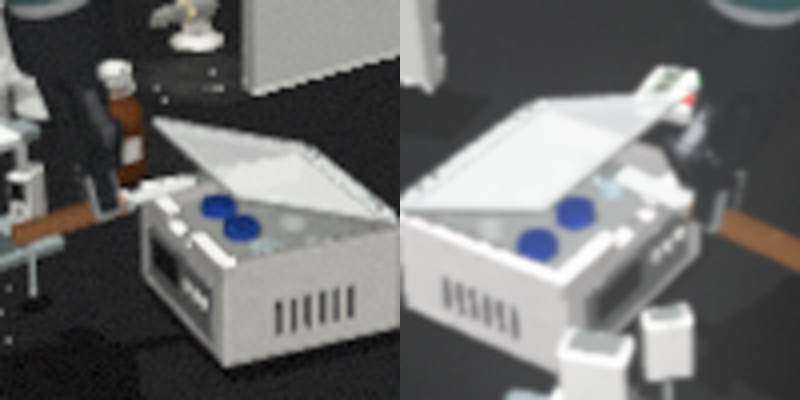

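The cover is up by roughly 20° on the blade, with the tubes visible beneath and the gripper clear. I'll continue along the arc.

Call:
move_arm(deltas=[{"rx": -0.2,"ry": -1.2,"rz": 0,"tx": 0.0031,"ty": -0.0004,"tz": 0.0051,"jaw": 0.005},{"rx": -0.3,"ry": -2.4,"rz": 0,"tx": 0.0067,"ty": -0.0009,"tz": 0.0099,"jaw": 0.005},{"rx": -0.5,"ry": -3.6,"rz": 0,"tx": 0.0108,"ty": -0.0015,"tz": 0.0146,"jaw": 0.005},{"rx": -0.7,"ry": -4.8,"rz": 0,"tx": 0.0155,"ty": -0.0021,"tz": 0.019,"jaw": 0.005},{"rx": -0.8,"ry": -6,"rz": 0,"tx": 0.0206,"ty": -0.0028,"tz": 0.0231,"jaw": 0.005},{"rx": -1.0,"ry": -7.2,"rz": 0,"tx": 0.0262,"ty": -0.0036,"tz": 0.0268,"jaw": 0.005},{"rx": -1.2,"ry": -8.4,"rz": 0,"tx": 0.0322,"ty": -0.0045,"tz": 0.0302,"jaw": 0.005},{"rx": -1.3,"ry": -9.5,"rz": 0,"tx": 0.0387,"ty": -0.0054,"tz": 0.0332,"jaw": 0.005},{"rx": -1.5,"ry": -10.7,"rz": 0,"tx": 0.0455,"ty": -0.0063,"tz": 0.0358,"jaw": 0.005},{"rx": -1.7,"ry": -11.9,"rz": 0,"tx": 0.0527,"ty": -0.0073,"tz": 0.038,"jaw": 0.005},{"rx": -1.8,"ry": -13.1,"rz": 0,"tx": 0.0601,"ty": -0.0084,"tz": 0.0397,"jaw": 0.005},{"rx": -2.0,"ry": -14.2,"rz": 0,"tx": 0.0679,"ty": -0.0095,"tz": 0.0411,"jaw": 0.005}])

```text
t: 11.05
position: [0.5639, 0.0349, 0.1535]
tool_rot: [2.107, 1.831, 0.398]
force: [-1.8, 0.0, -3.0]
finger_gap: 0.0121
```

Call:
move_arm(deltas=[{"rx": 0,"ry": 0,"rz": 0,"tx": 0.0072,"ty": -0.001,"tz": 0.0028,"jaw": 0.005},{"rx": 0,"ry": 0,"rz": 0,"tx": 0.0145,"ty": -0.002,"tz": 0.0051,"jaw": 0.005},{"rx": 0,"ry": 0,"rz": 0,"tx": 0.022,"ty": -0.0031,"tz": 0.0068,"jaw": 0.005},{"rx": 0,"ry": 0,"rz": 0,"tx": 0.0297,"ty": -0.0042,"tz": 0.008,"jaw": 0.005},{"rx": 0,"ry": 0,"rz": 0,"tx": 0.0374,"ty": -0.0052,"tz": 0.0087,"jaw": 0.005},{"rx": 0,"ry": 0,"rz": 0,"tx": 0.0451,"ty": -0.0063,"tz": 0.0089,"jaw": 0.005},{"rx": 0,"ry": 0,"rz": 0,"tx": 0.0528,"ty": -0.0074,"tz": 0.0084,"jaw": 0.005},{"rx": 0,"ry": 0,"rz": 0,"tx": 0.0605,"ty": -0.0085,"tz": 0.0075,"jaw": 0.005},{"rx": 0,"ry": 0,"rz": 0,"tx": 0.0605,"ty": -0.0085,"tz": 0.0075,"jaw": 0.005},{"rx": 0,"ry": 0,"rz": 0,"tx": 0.0605,"ty": -0.0085,"tz": 0.0075,"jaw": 0.005}])

```text
t: 12.05
position: [0.6241, 0.0265, 0.1611]
tool_rot: [2.107, 1.832, 0.398]
force: [-1.2, 0.7, -0.4]
finger_gap: 0.012
```

Run:
```python
from h import *
s=r.get_state();print(s['position'],s['tool_rot'],s['force'],s['t'])
d=snap('side','d10');c=snap('scene','s10')
O=np.array([.630,.027,0]);ux=np.array([.990,-.139,0]);uy=np.array([.139,.990,0]);uz=np.array([0,0,1.])
for th in(60,80,90,97,105):
    a=np.radians(th);E=lambda y:O+ux*(.074-.145*np.cos(a))+uy*y+uz*(.09+.145*np.sin(a))
    print(th,[proj(k,E(y)).round(1) for k in(d,c) for y in(-.084,.084)])
# side view: diff against d0 of light pixels: contour
df=cv2.absdiff(d['color'],load('d9')['color']).max(2);m=((df>12)).astype(np.uint8);m=cv2.morphologyEx(m,cv2.MORPH_OPEN,np.ones((2,2)))
ys,xs=np.where(m[90:200,255:345]);ys+=90;xs+=255
print('top row',ys.min(),xs[ys==ys.min()],'right',xs.max(),ys[xs==xs.max()])
for y in range(100,190,6): print(y,xs[ys==y].min() if (ys==y).any() else None,xs[ys==y].max() if (ys==y).any() else None,end=' | ')
```

```text
[0.62408716 0.02647165 0.16105198] [2.10720108 1.83182271 0.39757669] [-1.1626429   0.67752087 -0.38447746] 12.05
60 [array([288.6, 146.8]), array([265.1, 129.8]), array([252.8, 153.6]), array([214.7, 179.3])]
80 [array([303.3, 138.5]), array([278.6, 122.4]), array([239. , 144.4]), array([199.7, 168.5])]
90 [array([311. , 136.4]), array([285.7, 120.6]), array([232. , 141.9]), array([192.2, 165.4])]
97 [array([316.3, 135.8]), array([290.6, 120.1]), array([227.2, 141. ]), array([187.2, 164.1])]
105 [array([322.3, 136. ]), array([296.2, 120.3]), array([222. , 140.8]), array([181.9, 163.6])]
top row 90 [255 256 257 258] right 321 [138 139 140 141 142 143]
100 255 262 | 106 255 265 | 112 255 268 | 118 266 270 | 124 256 300 | 130 255 310 | 136 257 319 | 142 261 321 | 148 267 320 | 154 270 318 | 160 255 317 | 166 255 316 | 172 255 315 | 178 255 313 | 184 255 310 |
```

The cover stands at about 97–103° (corner at side pixel (321,139)). I'll pull back, level the spatula, and lower it onto clear bench in front of the incubator.

Call:
move_arm(deltas=[{"rx": 0,"ry": 0,"rz": 0,"tx": -0.03,"ty": 0.004,"tz": 0.0,"jaw": 0.005},{"rx": 0,"ry": 0,"rz": 0,"tx": -0.07,"ty": 0.01,"tz": 0.0,"jaw": 0.005},{"rx": 0,"ry": 0,"rz": 0,"tx": -0.11,"ty": 0.015,"tz": 0.0,"jaw": 0.005},{"rx": 0.8,"ry": 6,"rz": 0,"tx": -0.15,"ty": 0.02,"tz": 0.0,"jaw": 0.005},{"rx": 1.9,"ry": 13,"rz": 0,"tx": -0.185,"ty": 0.015,"tz": -0.01,"jaw": 0.005},{"rx": 2.8,"ry": 19.8,"rz": 0,"tx": -0.204,"ty": 0.005,"tz": -0.03,"jaw": 0.005},{"rx": 2.8,"ry": 19.8,"rz": 0,"tx": -0.204,"ty": 0,"tz": -0.07,"jaw": 0.005},{"rx": 2.8,"ry": 19.8,"rz": 0,"tx": -0.204,"ty": -0.005,"tz": -0.11,"jaw": 0.005},{"rx": 2.8,"ry": 19.8,"rz": 0,"tx": -0.204,"ty": -0.005,"tz": -0.136,"jaw": 0.005},{"rx": 2.8,"ry": 19.8,"rz": 0,"tx": -0.204,"ty": -0.005,"tz": -0.136,"jaw": 0.005},{"rx": 2.8,"ry": 19.8,"rz": 0,"tx": -0.204,"ty": -0.005,"tz": -0.136,"jaw": 0.005}])

```text
t: 13.25
position: [0.4201, 0.0216, 0.0258]
tool_rot: [2.326, 2.022, 0.08]
force: [0.5, 0.0, -0.0]
finger_gap: 0.0122
```

```bash
python3 blade.py 11
```

```text
[0.42013971 0.02156932 0.02579082] [2.32573877 2.02187489 0.0798509 ] [ 0.54969427  0.04525382 -0.01691192] 0.012235866275862857 13.25
side pred root20,tip (array([224.61718947, 210.4795428 ]), array([250.96919026, 204.62694868])) px/10mm z [-0.11348106 -2.9186308 ]
218 210 (np.int64(214), np.int64(215), 2) | 222 210 None | 226 210 (np.int64(208), np.int64(212), 5) | 230 209 (np.int64(207), np.int64(211), 5) | 234 208 (np.int64(206), np.int64(210), 5) | 238 207 (np.int64(205), np.int64(209), 5) | 242 206 (np.int64(204), np.int64(208), 5) | 246 205 (np.int64(203), np.int64(207), 5) | 250 204 (np.int64(203), np.int64(206), 4) | 254 204 None | 258 204 None | 
scene pred root20,tip (array([301.22536638, 236.64524695]), array([275.03371534, 226.67054325])) px/10mm z [-0.00875964 -2.75124373]
269 226 None | 273 226 (np.int64(225), np.int64(229), 5) | 277 227 (np.int64(224), np.int64(230), 7) | 281 228 (np.int64(225), np.int64(232), 8) | 285 230 (np.int64(227), np.int64(233), 7) | 289 231 (np.int64(228), np.int64(235), 8) | 293 233 (np.int64(230), np.int64(236), 7) | 297 235 (np.int64(232), np.int64(238), 7) | 301 236 (np.int64(233), np.int64(239), 7) | 305 236 None | 309 236 (np.int64(234), np.int64(242), 9) |
```

Blade still level in the grasp. Lower until contact.

Call:
move_arm(deltas=[{"rx": 0,"ry": 0,"rz": 0,"tx": 0,"ty": 0,"tz": -0.01,"jaw": 0.005},{"rx": 0,"ry": 0,"rz": 0,"tx": 0,"ty": 0,"tz": -0.016,"jaw": 0.005},{"rx": 0,"ry": 0,"rz": 0,"tx": 0,"ty": 0,"tz": -0.019,"jaw": 0.005},{"rx": 0,"ry": 0,"rz": 0,"tx": 0,"ty": 0,"tz": -0.02,"jaw": 0.005},{"rx": 0,"ry": 0,"rz": 0,"tx": 0,"ty": 0,"tz": -0.02,"jaw": 0.005}])

```text
t: 13.85
position: [0.4197, 0.0216, 0.0051]
tool_rot: [2.327, 2.023, 0.078]
force: [-2.9, -0.2, 4.3]
finger_gap: 0.0118
```

Contact (4 N). Release gently, then straight up.

Call:
move_arm(deltas=[{"rx": 0,"ry": 0,"rz": 0,"tx": 0,"ty": 0,"tz": 0,"jaw": 0.018},{"rx": 0,"ry": 0,"rz": 0,"tx": 0,"ty": 0,"tz": 0,"jaw": 0.03},{"rx": 0,"ry": 0,"rz": 0,"tx": 0,"ty": 0,"tz": 0,"jaw": 0.045},{"rx": 0,"ry": 0,"rz": 0,"tx": 0,"ty": 0,"tz": 0,"jaw": 0.045},{"rx": 0,"ry": 0,"rz": 0,"tx": 0,"ty": 0,"tz": 0,"jaw": 0.045},{"rx": 0,"ry": 0,"rz": 0,"tx": 0,"ty": 0,"tz": 0.01,"jaw": 0.045},{"rx": 0,"ry": 0,"rz": 0,"tx": 0,"ty": 0,"tz": 0.03,"jaw": 0.045},{"rx": 0,"ry": 0,"rz": 0,"tx": 0,"ty": 0,"tz": 0.07,"jaw": 0.045},{"rx": 0,"ry": 0,"rz": 0,"tx": 0,"ty": 0,"tz": 0.11,"jaw": 0.045},{"rx": 0,"ry": 0,"rz": 0,"tx": 0,"ty": 0,"tz": 0.16,"jaw": 0.06},{"rx": 0,"ry": 0,"rz": 0,"tx": 0,"ty": 0,"tz": 0.21,"jaw": 0.06},{"rx": 0,"ry": 0,"rz": 0,"tx": 0,"ty": 0,"tz": 0.22,"jaw": 0.06}])

```text
t: 15.05
position: [0.4216, 0.0215, 0.2323]
tool_rot: [2.32, 2.017, 0.092]
force: [0.9, 0.2, 0.3]
finger_gap: 0.0599
```

Run:
```python
from h import *
s=r.get_state();print(s['position'],s['tool_rot'],s['force'],s['finger_gap'],s['t'],s['q'])
from scipy.spatial.transform import Rotation as Ro
R=Ro.from_rotvec(s['tool_rot']);print(R.as_matrix())
# turn needed to jaw axis along yaw psi+90, pointing down
for y in(97,98,99):
    T=Ro.from_euler('z',y,degrees=True)*Ro.from_rotvec([np.pi,0,0]); print(y,np.degrees((T*R.inv()).as_rotvec()))
w1=load('w1')
# head yaw & arm yaw from w1
im=w1['color']; g=cv2.cvtColor(im,cv2.COLOR_RGB2GRAY)
pt=lambda x,y,z:onz(w1,(215+x/4,85+y/4),z)
for a,b,z in(((38,128),(255,104),.108),((60,278),(268,250),.108),((100,252),(215,234),.166),((85,188),(215,160),.166)):
    v=pt(*b,z)-pt(*a,z);print(pt(*a,z),pt(*b,z),np.degrees(np.arctan2(v[1],v[0])))
# cover angle check and spatula
d=snap('side','d12');c=snap('scene','s12');snap('wrist','w12')
for tag,k in(('d',d),('s',c)):
    df=cv2.absdiff(k['color'],load('d0' if tag=='d' else 's0')['color']);h=cv2.cvtColor(k['color'],cv2.COLOR_RGB2HSV);m=cv2.inRange(h,(5,110,60),(20,255,255))
    n,l,st,ce=cv2.connectedComponentsWithStats(m);print([(ce[i].round(),onz(k,ce[i],.01).round(3)) for i in range(1,n) if st[i,4]>50])
```

```text
[0.42156841 0.02149377 0.23231478] [2.32007471 2.01685402 0.09173752] [0.86085042 0.15350994 0.322578  ] 0.059877057642302244 15.05 [-0.03128392 -0.31916375  1.73802536 -0.00797392  1.63407102 -1.46333265]
[[ 0.13907836  0.98634157  0.08824687]
 [ 0.99027999 -0.13867429 -0.01072338]
 [ 0.00166066  0.0888805  -0.99604091]]
97 [-0.05097261  5.1144286  14.98883916]
98 [-0.09563956  5.11580277 15.98817394]
99 [-0.14033797  5.11691781 16.98750807]
[0.44557056 0.26021996 0.108     ] [0.51112332 0.26735506 0.108     ] 6.211913654836056
[0.4512299  0.21445297 0.108     ] [0.51638016 0.22339792 0.108     ] 7.817677008784133
[0.46695193 0.2307876  0.166     ] [0.49657404 0.2354797  0.166     ] 9.000782270560567
[0.46333254 0.24705751 0.166     ] [0.49625499 0.25408085 0.166     ] 12.04238287359989
[(array([239., 154.]), array([0.718, 0.432, 0.01 ])), (array([209., 219.]), array([0.392, 0.028, 0.01 ])), (array([264., 243.]), array([ 0.458, -0.177,  0.01 ]))]
[(array([258.,  29.]), array([ 2.372, -3.688,  0.01 ])), (array([315., 204.]), array([ 0.461, -0.177,  0.01 ])), (array([317., 248.]), array([0.391, 0.025, 0.01 ])), (array([165., 290.]), array([0.679, 0.318, 0.01 ]))]
```

The spatula rests at wood centre (0.391, 0.026). Next I'll go above the stand and measure the thermometer head from two wrist positions.

Call:
move_arm(deltas=[{"rx": 0,"ry": 1,"rz": 2,"tx": 0.01,"ty": 0.03,"tz": 0.018,"jaw": 0.06},{"rx": 0,"ry": 2,"rz": 5,"tx": 0.02,"ty": 0.07,"tz": 0.018,"jaw": 0.06},{"rx": 0,"ry": 3,"rz": 9,"tx": 0.035,"ty": 0.11,"tz": 0.018,"jaw": 0.06},{"rx": -0.1,"ry": 4,"rz": 13,"tx": 0.05,"ty": 0.15,"tz": 0.018,"jaw": 0.06},{"rx": -0.1,"ry": 5.1,"rz": 17,"tx": 0.06,"ty": 0.19,"tz": 0.018,"jaw": 0.06},{"rx": -0.1,"ry": 5.1,"rz": 17,"tx": 0.078,"ty": 0.22,"tz": 0.018,"jaw": 0.06},{"rx": -0.1,"ry": 5.1,"rz": 17,"tx": 0.078,"ty": 0.22,"tz": 0.018,"jaw": 0.06},{"rx": -0.1,"ry": 5.1,"rz": 17,"tx": 0.078,"ty": 0.22,"tz": 0.018,"jaw": 0.06}])

```text
t: 16.0
position: [0.497, 0.2416, 0.2399]
tool_rot: [-2.033, -2.383, 0.021]
force: [1.5, -0.1, -0.4]
finger_gap: 0.0599
```

```bash
cat > head.py <<'E'
from h import *
import sys
k=snap('wrist',sys.argv[1]);s=r.get_state();print(s['position'],s['tool_rot'],s['t'])
im=k['color'].astype(int);u=proj(k,[.480,.242,.1666]);print('pred',u)
g=im.mean(2).astype(np.uint8);x,y=map(int,u)
print(g[y-30:y+31:6,x-40:x+41:4])
# dark-grey top patch: flood around prediction
m=np.zeros((g.shape[0]+2,g.shape[1]+2),np.uint8)
cv2.floodFill(g.copy(),m,(x,y),255,12,12,8|cv2.FLOODFILL_FIXED_RANGE|cv2.FLOODFILL_MASK_ONLY|(255<<8))
m=m[1:-1,1:-1];c=max(cv2.findContours(m,0,1)[0],key=cv2.contourArea);R=cv2.minAreaRect(c);print(R,cv2.contourArea(c))
P=[onz(k,p,.1666) for p in cv2.boxPoints(R)];P=np.array(P);print(P.round(4));print('c',P.mean(0),[np.degrees(np.arctan2(*(P[(i+1)%4]-P[i])[[1,0]])).round(1) for i in range(4)])
E
python3 head.py w13
```

```text
[0.49703842 0.24100631 0.24088639] [-2.03467167 -2.38268967  0.0190599 ] 16.05
pred [257.20740027 174.05410157]
[[ 27  26  26  84 110 169 169 165 151 140 125 144 158 167 166 226 175  37
   38  38  35]
 [ 26  22  23  85 111 169 167 119  81  85  88  98 102 155 164 185 169  38
   37  37  39]
 [ 20  26  23  86 111 168 161 158 145 142 143 130 131 152 165 181 160  35
   38  36  40]
 [ 23  19  21  88 110 167 163 150  95  96  96  95  97 151 166 170 153  37
   40  40  37]
 [ 22  23  24  88 110 166 163 149  95  95  95  94  96 150 165 173 144  35
   40  38  40]
 [ 37  36  39 120 172 167 163 148  96  94  96  94  96 150 165 176 120  38
   36  36  39]
 [ 40  38  34 134 180 165 163 149  95  95  94  94  96 151 166 187 102  38
   41  40  38]
 [ 38  40  40 137 181 165 161 149  94  95  95  94  94 151 169 189  90  37
   38  37  37]
 [ 38  35  40  40  42 100 112 144 151 150 150 151 150 155 225 113  40  41
   38  39  38]
 [ 39  40  37  38  36  39  45 168 173 173 174 174 170  47  40  38  36  39
   37  36  37]
 [ 39  40  35  35  37  37  46 163 170 171 170 169 165  45  37  38  38  40
   40  38  37]]
((256.5, 173.5), (33.0, 19.0), 90.0) 617.0
[[0.4673 0.2315 0.1666]
 [0.4649 0.2468 0.1666]
 [0.4923 0.2515 0.1666]
 [0.4949 0.2358 0.1666]]
c [0.47985039 0.24138383 0.1666    ] [np.float64(99.1), np.float64(9.7), np.float64(-80.9), np.float64(-171.3)]
```

Call:
move_arm(deltas=[{"rx": 0,"ry": 0,"rz": 0,"tx": -0.0175,"ty": 0,"tz": -0.02,"jaw": 0.05},{"rx": 0,"ry": 0,"rz": 0,"tx": -0.0175,"ty": 0,"tz": -0.04,"jaw": 0.05},{"rx": 0,"ry": 0,"rz": 0,"tx": -0.0175,"ty": 0,"tz": -0.05,"jaw": 0.05},{"rx": 0,"ry": 0,"rz": 0,"tx": -0.0175,"ty": 0,"tz": -0.05,"jaw": 0.05},{"rx": 0,"ry": 0,"rz": 0,"tx": -0.0175,"ty": 0,"tz": -0.05,"jaw": 0.05}])

```text
t: 16.55
position: [0.4805, 0.2411, 0.1936]
tool_rot: [-2.037, -2.383, 0.013]
force: [-0.2, -0.6, 1.3]
finger_gap: 0.0499
```

```bash
python3 head.py w14
python3 - <<'E'
from h import *
from scipy.spatial.transform import Rotation as Ro
s=r.get_state();print(Ro.from_rotvec(s['tool_rot']).as_matrix()[:,2])
E
```

```text
[0.48070801 0.2413213  0.19399877] [-2.03684777 -2.38387283  0.01151747] 16.6
pred [254.67597638 212.46643405]
[[ 55  52  54 143 196 202 169 102  85  97 100 101 109 148 190 202 201 192
   54  55  52]
 [ 54  52  57 209 200 202 186 202 202 202 202 202 202 200 175 201 203 187
   54  55  56]
 [ 53  53  56 207 205 202 188 126 125 125 124 125 126 128 180 202 205 175
   55  52  52]
 [ 54  55  52 208 205 202 186 126 123 125 125 125 124 128 180 201 206 147
   53  57  52]
 [ 56  53  59 208 205 200 183 126 123 125 126 124 125 130 186 255 243 128
   52  54  53]
 [ 54  55  54 107 193 199 181 130 125 125 124 125 124 125 189 255 218  74
   51  52  53]
 [ 54  51  51  54 255 255 199 135 124 124 124 125 123 125 189 255 146  54
   54  54  55]
 [ 53  55  52  51  67  75 161 138 124 125 124 124 124 127 181 195  75  53
   54  54  55]
 [ 52  53  53  52  55  54 148 150 124 125 124 124 123 129 179  54  53  55
   54  54  53]
 [ 54  55  53  56  55  53 134 201 202 201 201 201 200 180  54  54  54  53
   54  55  59]
 [ 52  55  55  54  55  52 144 204 204 202 203 205 205 177  53  52  52  53
   53  59  58]]
((253.5, 211.5), (39.0, 25.0), 90.0) 926.5
[[0.4672 0.2308 0.1666]
 [0.4646 0.2471 0.1666]
 [0.4922 0.2518 0.1666]
 [0.4948 0.2349 0.1666]]
c [0.47971667 0.24115385 0.1666    ] [np.float64(99.0), np.float64(9.7), np.float64(-81.0), np.float64(-171.7)]
[-0.00935919 -0.00166585 -0.99995481]
```

Call:
move_arm(deltas=[{"rx": 0,"ry": -0.5,"rz": 0,"tx": -0.001,"ty": 0,"tz": -0.03,"jaw": 0.05},{"rx": 0,"ry": -0.5,"rz": 0,"tx": -0.001,"ty": 0,"tz": -0.055,"jaw": 0.05},{"rx": 0,"ry": -0.5,"rz": 0,"tx": -0.001,"ty": 0,"tz": -0.07,"jaw": 0.05},{"rx": 0,"ry": -0.5,"rz": 0,"tx": -0.001,"ty": 0,"tz": -0.07,"jaw": 0.05},{"rx": 0,"ry": -0.5,"rz": 0,"tx": -0.001,"ty": 0,"tz": -0.07,"jaw": 0.035},{"rx": 0,"ry": -0.5,"rz": 0,"tx": -0.001,"ty": 0,"tz": -0.07,"jaw": 0.015},{"rx": 0,"ry": -0.5,"rz": 0,"tx": -0.001,"ty": 0,"tz": -0.07,"jaw": 0.015},{"rx": 0,"ry": -0.5,"rz": 0,"tx": -0.001,"ty": 0,"tz": -0.07,"jaw": 0.015},{"rx": 0,"ry": -0.5,"rz": 0,"tx": -0.001,"ty": 0,"tz": -0.07,"jaw": 0.015}], squeeze=40)

```text
t: 17.5
position: [0.4802, 0.2419, 0.1247]
tool_rot: [2.039, 2.388, 0.0]
force: [0.4, 0.3, 7.3]
finger_gap: 0.0238
```

Gripped at 23.8 mm. Next I'll lift 130 mm straight up and check the stem.

Call:
move_arm(deltas=[{"rx": 0,"ry": 0,"rz": 0,"tx": 0,"ty": 0,"tz": 0.01,"jaw": 0.015},{"rx": 0,"ry": 0,"rz": 0,"tx": 0,"ty": 0,"tz": 0.03,"jaw": 0.015},{"rx": 0,"ry": 0,"rz": 0,"tx": 0,"ty": 0,"tz": 0.06,"jaw": 0.015},{"rx": 0,"ry": 0,"rz": 0,"tx": 0,"ty": 0,"tz": 0.09,"jaw": 0.015},{"rx": 0,"ry": 0,"rz": 0,"tx": 0,"ty": 0,"tz": 0.12,"jaw": 0.015},{"rx": 0,"ry": 0,"rz": 0,"tx": 0,"ty": 0,"tz": 0.13,"jaw": 0.015},{"rx": 0,"ry": 0,"rz": 0,"tx": 0,"ty": 0,"tz": 0.13,"jaw": 0.015},{"rx": 0,"ry": 0,"rz": 0,"tx": 0,"ty": 0,"tz": 0.13,"jaw": 0.015}])

```text
t: 18.3
position: [0.4788, 0.2413, 0.2511]
tool_rot: [-2.039, -2.388, 0.008]
force: [-1.2, 0.4, -0.8]
finger_gap: 0.0237
```

Run:
```python
from h import *
s=r.get_state();p=s['position'];print(p,s['tool_rot'],s['force'],s['finger_gap'],s['t'])
d=snap('side','d15');c=snap('scene','s15')
# relative to TCP: tip was z=.018 when TCP .1247 -> 0.1067 below
for n,k,o in(('d',d,'d12'),('s',c,'s12')):
    a,b=proj(k,p+[0,0,-.035]),proj(k,p+[0,0,-.1067]);print(n,a,b)
    g=k['color'].mean(2).astype(int)
    for y in range(int(a[1]),int(b[1])+6,2):
        x=int(round(a[0]+(b[0]-a[0])*(y-a[1])/(b[1]-a[1])));print(y,x,g[y,x-6:x+7])
```

```text
[0.4787992  0.2413398  0.25113386] [-2.03922976 -2.38805584  0.00847894] [-1.18792926  0.43361833 -0.77486216] 0.02368615474065121 18.3
d [200.03524126 128.49735482] [201.75776081 149.34025813]
128 200 [142 153 159 162 158 141 154 164 185 179 180 176 178]
130 200 [148 161 170 176 168 151 157 166 185 177 181 179 177]
132 200 [134 159 176 181 187 181 154 163 188 179 172 178 177]
134 200 [102 142 159 165 169 177 170 163 186 176 172 180 177]
136 201 [138 150 156 164 163 155 157 166 180 179 179 178 177]
138 201 [135 148 159 162 161 153 158 169 188 196 201 200 199]
140 201 [128 144 159 179 183 149 157 170 210 217 218 215 214]
142 201 [125 169 205 211 190 176 159 185 218 215 221 221 221]
144 201 [121 186 204 202 196 190 152 176 212 215 215 217 220]
146 201 [ 61  89 122 156 174 178 157 171 209 212 215 210 208]
148 202 [ 30  48  76 118 141 149 161 172 173 170 166 166 160]
150 202 [ 34  31  40  79 124 134 145 150 150 150 152 150 148]
152 202 [ 38  34  44  83 127 139 149 154 164 155 157 153 152]
154 202 [ 35  40  39  73 117 135 154 171 175 180 181 182 182]
s [249.43984432 225.01330964] [250.848
[... 298 characters left out ...]
46 151 126  80  56  55  59  69]
235 250 [156 155 145 125 124 149 154 131  83  65  75  87  93]
237 250 [156 154 147 126 116 137 151 134  97  89  96 104 116]
239 250 [156 154 146 127 113 130 149 139 110 104 116 126 122]
241 250 [155 153 145 124 108 127 149 144 125 126 122  96  68]
243 250 [157 154 148 129 109 122 148 147 123  95  68  56  56]
245 251 [154 149 138 132 139 151 141 102  66  58  60  61  60]
247 251 [154 153 148 133 126 146 144 112  73  61  60  61  61]
249 251 [149 130  99  76 102 142 146 117  77  62  60  61  61]
251 251 [ 98  68  58  62  82 114 127 104  71  61  61  61  60]
253 251 [63 61 61 61 61 62 61 60 59 60 60 60 59]
255 251 [206 141 104  96  86  76  69  66  62  62  60  60  59]
```

The stem hangs upright, with its tip at scene (251,252) against a prediction of (250.8,251.4). I'll move to where the wrist camera sees the open tube.

Call:
move_arm(deltas=[{"rx": 0,"ry": -0.4,"rz": 0,"tx": 0.01,"ty": -0.01,"tz": 0.02,"jaw": 0.015},{"rx": 0,"ry": -0.4,"rz": 0,"tx": 0.03,"ty": -0.04,"tz": 0.022,"jaw": 0.015},{"rx": 0,"ry": -0.4,"rz": 0,"tx": 0.053,"ty": -0.075,"tz": 0.022,"jaw": 0.015},{"rx": 0,"ry": -0.4,"rz": 0,"tx": 0.075,"ty": -0.11,"tz": 0.022,"jaw": 0.015},{"rx": 0,"ry": -0.4,"rz": 0,"tx": 0.098,"ty": -0.145,"tz": 0.022,"jaw": 0.015},{"rx": 0,"ry": -0.4,"rz": 0,"tx": 0.12,"ty": -0.18,"tz": 0.022,"jaw": 0.015},{"rx": 0,"ry": -0.4,"rz": 0,"tx": 0.142,"ty": -0.215,"tz": 0.022,"jaw": 0.015},{"rx": 0,"ry": -0.4,"rz": 0,"tx": 0.163,"ty": -0.245,"tz": 0.022,"jaw": 0.015},{"rx": 0,"ry": -0.4,"rz": 0,"tx": 0.173,"ty": -0.256,"tz": 0.022,"jaw": 0.015},{"rx": 0,"ry": -0.4,"rz": 0,"tx": 0.173,"ty": -0.256,"tz": 0.022,"jaw": 0.015},{"rx": 0,"ry": -0.4,"rz": 0,"tx": 0.173,"ty": -0.256,"tz": 0.022,"jaw": 0.015}])

```text
t: 19.5
position: [0.6518, -0.014, 0.2734]
tool_rot: [2.038, 2.387, 0.0]
force: [0.3, 0.5, 0.3]
finger_gap: 0.024
```

```bash
cat > tube.py <<'E'
from h import *
import sys
from scipy.spatial.transform import Rotation as Ro
k=snap('wrist',sys.argv[1]);s=r.get_state();p=s['position'];print(p,s['force'],s['finger_gap'],s['t'],'toolz',Ro.from_rotvec(s['tool_rot']).as_matrix()[:,2].round(4))
X=np.array([.6017,-.0145,.078]);u=proj(k,X);print('mouth pred',u,'floor pred',proj(k,[.6017,-.0145,.021]),'px/mm',np.linalg.norm(proj(k,X+[0,.01,0])-u)/10,'tip pred',proj(k,p+[0,0,-.1067]))
x,y=map(int,u);s_=24
cv2.imwrite(f'pics/{sys.argv[1]}c.png',cv2.resize(k['color'][y-s_:y+s_,x-s_:x+s_,::-1],(400,400),interpolation=cv2.INTER_CUBIC));print('crop origin',x-s_,y-s_)
h=cv2.cvtColor(k['color'],cv2.COLOR_RGB2HSV);m=cv2.inRange(h,(105,120,40),(130,255,255))
n,l,st,ce=cv2.connectedComponentsWithStats(m);print([(ce[i].round(2),st[i],onz(k,ce[i],.077).round(4)) for i in range(1,n) if st[i,4]>60])
E
python3 tube.py w16
```

```text
[ 0.65171797 -0.01353683  0.27408449] [-0.01709113 -0.11329028 -0.63733125] 0.023894893263129675 19.55 toolz [ 0.0033 -0.0019 -1.    ]
mouth pred [259.66348505 123.74397348] floor pred [258.85245137 121.61917593] px/mm 0.8128096749209505 tip pred [254.04939906 181.72822743]
crop origin 235 99
[(array([ 4.65, 42.15]), array([  0,  16,  13,  45, 145], dtype=int32), array([ 0.5577, -0.3167,  0.077 ])), (array([293.49, 134.51]), array([283, 124,  22,  22, 376], dtype=int32), array([0.6081, 0.0293, 0.077 ])), (array([326.99, 145.16]), array([316, 135,  23,  22, 378], dtype=int32), array([0.6144, 0.0735, 0.077 ]))]
```

Call:
move_arm(deltas=[{"rx": 0,"ry": 0,"rz": 0,"tx": -0.03,"ty": 0,"tz": 0,"jaw": 0.015},{"rx": 0,"ry": 0,"rz": 0,"tx": -0.03,"ty": 0,"tz": 0,"jaw": 0.015},{"rx": 0,"ry": 0,"rz": 0,"tx": -0.03,"ty": 0,"tz": 0,"jaw": 0.015},{"rx": 0,"ry": 0,"rz": 0,"tx": -0.03,"ty": 0,"tz": 0,"jaw": 0.015}])

```text
t: 19.95
position: [0.6225, -0.0138, 0.2758]
tool_rot: [2.035, 2.385, 0.004]
force: [0.4, 0.5, 0.2]
finger_gap: 0.0235
```

```bash
python3 tube.py w17
python3 - <<'E'
import cv2,numpy as np
w=cv2.imread('pics/w17.png')
cv2.imwrite('pics/last.png',np.hstack([cv2.imread('pics/w16c.png'),cv2.imread('pics/w17c.png')]))
E
```

```text
[ 0.62267085 -0.01399138  0.27561699] [ 0.49638618 -0.39595017 -0.94260849] 0.023754095916724692 20.0 toolz [ 0.0064 -0.0024 -1.    ]
mouth pred [255.87421243 146.346521  ] floor pred [255.66116241 140.96148533] px/mm 0.7893037052927793 tip pred [253.4217187  181.15727717]
crop origin 231 122
[(array([ 6.15, 54.4 ]), array([  0,  25,  15,  57, 165], dtype=int32), array([ 0.5423, -0.3181,  0.077 ])), (array([ 2.27, 67.24]), array([ 0, 55,  7, 22, 66], dtype=int32), array([ 0.5572, -0.3239,  0.077 ])), (array([288.76, 156.27]), array([279, 146,  21,  21, 348], dtype=int32), array([0.6077, 0.0292, 0.077 ])), (array([321.28, 166.36]), array([311, 156,  22,  21, 350], dtype=int32), array([0.614 , 0.0733, 0.077 ]))]
```

View pics/last.png

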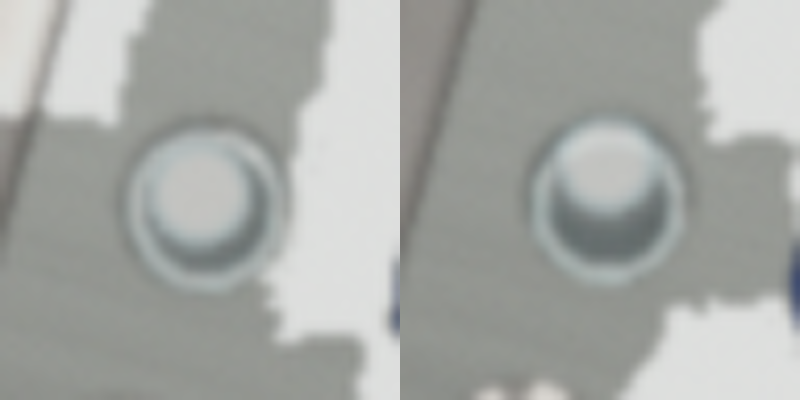

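Both crops show the tube's mouth ring centred near (259.4,123.6) in w16 and (255.5,145.6) in w17, within 1 px of the prediction. I'll compute its axis and look for the stem tip in the same camera numerically.

Run:
```python
from h import *
a,b=load('w16'),load('w17')
for k,u in((a,(259.4,123.6)),(b,(255.5,145.6))): print(onz(k,u,.078))
print(tri(a,(259.4,123.6),b,(255.5,145.6)))
g=[k['color'].mean(2).astype(int) for k in(a,b)]
for y in range(166,200,2): print(y,*[q[y,242:268] for q in g],sep='\n   ')
```

```text
[ 0.60158038 -0.01484773  0.078     ]
[ 0.60084368 -0.01511803  0.078     ]
(array([ 0.60198555, -0.01475532,  0.06947973]), np.float64(0.00028557541407825794))
166
   [142 142 139 135 133 129 128 126 125 129 134 137 139 141 142 143 142 145
 167 203 218 221 221 221 222 221]
   [143 143 142 143 143 147 148 148 148 146 147 147 145 145 145 146 154 180
 207 218 220 221 221 221 221 221]
168
   [141 142 141 141 140 140 140 141 142 142 142 143 144 144 143 143 146 167
 204 218 221 222 221 221 221 221]
   [161 146 137 139 157 186 192 178 161 147 144 146 148 147 149 157 185 211
 220 221 221 221 222 222 221 221]
170
   [142 142 142 141 141 141 141 141 141 140 141 141 141 143 150 170 184 207
 219 221 221 221 221 221 222 221]
   [210 189 176 183 202 213 212 204 191 159 137 136 141 149 168 202 216 217
 220 221 221 222 222 222 221 221]
172
   [142 143 141 142 141 143 141 142 142 142 142 142 142 148 170 208 220 221
 221 221 221 221 221 221 221 220]
   [216 218 217 216 216 213 199 165 143 139 136 132 150 193 211 218 217 220
 221 221 222 221 221 221 221 221]
174
   [142 143 142 142 142 142 143 142 142
[... 2168 characters left out ...]
163 163 163 162 162 166 179]
194
   [107 108 108 108 108 107 108 107 107 106 105 104 104 106 106 107 108 108
 108 109 107 109 108 109 108 110]
   [108 107 108 109 108 107 109 107 107 107 106 106 105 107 107 108 108 108
 109 108 108 109 108 109 109 110]
196
   [108 109 108 109 106  98  88  80  76  72  71  68  67  71  72  76  78  89
 100 106 108 108 109 108 110 109]
   [108 106 108 107 107  99  87  79  74  72  71  68  70  70  73  76  79  90
 101 106 109 110 109 109 108 109]
198
   [108 108 107 106  94  74  65  62  58  58  58  58  59  58  59  62  63  64
  75  98 108 108 109 109 110 111]
   [106 107 107 105  95  76  62  58  60  59  59  60  59  59  60  57  62  64
  75  99 108 108 108 111 109 110]
```

Run:
```python
from h import *
P={'w16':([.65171797,-.01353683,.27408449],'w16'),'w17':([.62267085,-.01399138,.27561699],'w17')}
for t,(p,_) in P.items():
    k=load(t);p=np.array(p);e=onz(k,(253.6,180.1),p[2]-.1067);c=onz(k,(253.6,183.1),p[2]-.1067)
    print(t,'near edge-TCP',(e-p).round(4),'centre-TCP',(c-p).round(4))
# scene-camera check of tip at same moment (now)
s=r.get_state();p=s['position'];print(p,s['tool_rot'])
d=snap('side','d18');c=snap('scene','s18')
for n,k in(('d',d),('s',c)):
    u,v=proj(k,p+[0,0,-.07]),proj(k,p+[0,0,-.1067]);print(n,u,v);g=k['color'].mean(2).astype(int)
    for y in range(int(u[1]),int(v[1])+5,2):
        x=int(round(np.interp(y,[u[1],v[1]],[u[0],v[0]])));print(y,x-7,g[y,x-7:x+8])
```

```text
w16 near edge-TCP [-0.0015 -0.0007 -0.1067] centre-TCP [ 0.0014 -0.0002 -0.1067]
w17 near edge-TCP [-0.0011  0.     -0.1067] centre-TCP [ 0.0019  0.0005 -0.1067]
[ 0.62267085 -0.01399138  0.27561699] [2.03507325 2.38489979 0.00368425]
d [281.33676695 145.53007197] [281.43612294 157.06392253]
145 274 [167 167 167 168 169 179 175 151 167 179 160 166 132  36  37]
147 274 [201 196 184 173 169 114  90 150 132  37  33  40  37  37  41]
149 274 [ 36  39  37  36  33  35  96 155 128  31  35  30  38  34  53]
151 274 [ 35  37  36  38  39  40  98 162 133  32  33  34  37  42  63]
153 274 [ 37  30  35  36  33  35  70 128 131  40  39  38  34  39  67]
155 274 [ 37  34  37  36  38  33  70 129 134  41  35  31  33  49  86]
157 274 [ 33  40  40  35  36  33  50  87 101  37  36  37  37  62 103]
159 274 [ 36  35  38  33  35  33  39  38  39  41  37  34  42  71 102]
161 274 [36 34 36 32 36 39 34 37 32 32 31 38 50 75 88]
s [245.12619249 162.93091424] [245.76313719 174.49885847]
162 238 [ 61  61  62  62  67  94 131 138  97  66  60  60  61  60  61]
164 238 [ 62  62  61  62  66  91 128 139 102  69  62  61  62  60  60]
166 238 [ 62  63  61  62  65  82 119 138 104  70  62  61  62  62  62]
168 238 [ 62  62  62  62  64  82 118 142 116  76  63  63  63  63  64]
170 239 [ 63  63  63  65  78 115 143 120  79  64  63  63  64  64  64]
172 239 [ 64  63  64  63  76 116 156 149  97  67  64  64  64  65  64]
174 239 [ 65  65  65  65  70  91 115 103  76  66  65  65  65  65  65]
176 239 [65 65 65 64 65 65 65 65 65 65 65 66 66 66 66]
178 239 [66 67 66 66 66 67 67 67 66 67 67 66 67 67 68]
```

Call:
move_arm(deltas=[{"rx": 0,"ry": 0.2,"rz": 0,"tx": -0.012,"ty": -0.001,"tz": 0,"jaw": 0.015},{"rx": 0,"ry": 0.2,"rz": 0,"tx": -0.022,"ty": -0.001,"tz": -0.02,"jaw": 0.015},{"rx": 0,"ry": 0.2,"rz": 0,"tx": -0.022,"ty": -0.001,"tz": -0.05,"jaw": 0.015},{"rx": 0,"ry": 0.2,"rz": 0,"tx": -0.022,"ty": -0.001,"tz": -0.07,"jaw": 0.015},{"rx": 0,"ry": 0.2,"rz": 0,"tx": -0.022,"ty": -0.001,"tz": -0.075,"jaw": 0.015},{"rx": 0,"ry": 0.2,"rz": 0,"tx": -0.022,"ty": -0.001,"tz": -0.075,"jaw": 0.015},{"rx": 0,"ry": 0.2,"rz": 0,"tx": -0.022,"ty": -0.001,"tz": -0.075,"jaw": 0.015},{"rx": 0,"ry": 0.2,"rz": 0,"tx": -0.022,"ty": -0.001,"tz": -0.075,"jaw": 0.015}])

```text
t: 20.9
position: [0.6009, -0.0155, 0.2016]
tool_rot: [2.037, 2.386, 0.001]
force: [0.5, 0.9, -0.5]
finger_gap: 0.0236
```

```bash
cat > chk.py <<'E'
from h import *
import sys
from scipy.spatial.transform import Rotation as Ro
s=r.get_state();p=s['position'];print(p,s['force'].round(1),s['finger_gap'],s['t'],'toolz',Ro.from_rotvec(s['tool_rot']).as_matrix()[:,2].round(4))
t=sys.argv[1]
for n,o in(('side','d18'),('scene','s18')):
    k=snap(n,n+t);g=k['color'].mean(2).astype(int)
    M=[.6014,-.0149,.078];mm=proj(k,M);tip=proj(k,p+[.001,0,-.1067]);print(n,'mouth',mm,'mouth z.09',proj(k,[.6014,-.0149,.09]),'tip',tip)
    y0,y1=int(tip[1])-8,int(mm[1])+7
    for y in range(y0,y1,2): print(y,int(mm[0])-9,g[y,int(mm[0])-9:int(mm[0])+10])
E
python3 chk.py 19
```

```text
[ 0.60093619 -0.01549389  0.20155825] [ 0.5  0.9 -0.5] 0.023632984347674076 20.9 toolz [ 0.004  -0.0025 -1.    ]
side mouth [275.99943292 186.40668387] mouth z.09 [275.94908753 182.8344694 ] tip [276.1842517  181.40726018]
173 266 [168 184 215 224 233 247 249 248 239 187 167 220 246 246 249 249 249 250
 250]
175 266 [115 114 141 215 249 250 246 228 177 145 156 162 180 176 194 235 247 249
 249]
177 266 [ 84  77 121 214 250 250 250 249 236 175 165 209 239 243 250 250 249 250
 249]
179 266 [114 106 119 134 112 127 152 200 228 181 176 228 249 245 238 233 235 227
 227]
181 266 [ 95 122 124 122 122 120 114 109 116 159 218 243 249 231 181 186 184 187
 182]
183 266 [ 86  77  78  76  79  73  74  76 141 232 250 250 250 250 250 250 249 247
 246]
185 266 [227 186 127 125 159 212 221 237 245 242 242 241 242 247 250 246 232 231
 230]
187 266 [145 152 153 152 150 147 152 173 172 164 175 172 155 146 154 153 156 166
 169]
189 266 [140 147 160 149 146 148 155 159 161 163 165 172 180 184 180 179 179 179
 178]
191 266 [155 159 165 179 180 182 177 177 177 179 176 177 181 177 177 175 177 180
 179]
scene m
[... 273 characters left out ...]
 69]
193 244 [211 208 203 201 206 209 207 192 180 174 177 186 183 175 166 154 135 116
 103]
195 244 [247 238 230 223 215 209 203 192 183 175 177 187 190 190 190 192 191 188
 181]
197 244 [253 253 253 252 251 249 241 214 188 182 184 187 189 188 188 187 187 187
 187]
199 244 [231 243 251 252 247 226 205 185 180 181 183 184 184 185 186 185 186 186
 186]
201 244 [207 197 200 202 187 186 196 202 206 199 202 211 213 205 188 182 181 183
 184]
203 244 [220 193 181 179 181 197 212 202 203 210 214 214 214 211 189 181 181 181
 180]
205 244 [253 252 247 222 184 174 182 194 204 211 214 212 197 178 173 180 182 183
 192]
207 244 [205 207 210 202 189 197 207 195 195 200 200 195 188 182 182 183 188 218
 244]
```

Call:
move_arm(deltas=[{"rx": 0,"ry": 0,"rz": 0,"tx": -0.0003,"ty": -0.0004,"tz": -0.008,"jaw": 0.015},{"rx": 0,"ry": 0,"rz": 0,"tx": -0.0003,"ty": -0.0004,"tz": -0.016,"jaw": 0.015},{"rx": 0,"ry": 0,"rz": 0,"tx": -0.0003,"ty": -0.0004,"tz": -0.024,"jaw": 0.015},{"rx": 0,"ry": 0,"rz": 0,"tx": -0.0003,"ty": -0.0004,"tz": -0.024,"jaw": 0.015},{"rx": 0,"ry": 0,"rz": 0,"tx": -0.0003,"ty": -0.0004,"tz": -0.024,"jaw": 0.015}])

```text
t: 21.5
position: [0.5998, -0.0159, 0.1754]
tool_rot: [2.039, 2.388, -0.002]
force: [0.3, 0.4, -0.6]
finger_gap: 0.024
```

Run:
```python
from h import *
s=r.get_state();p=s['position'];print(p,s['force'].round(1),s['t'])
k=snap('wrist','w20')
print('mouth',proj(k,[.6014,-.0149,.078]),'tip',proj(k,p+[.001,0,-.1067]),'stem at mouth',proj(k,[p[0]+.001,p[1],.078]))
# caps in all views vs wrist-based positions at z .077
for n in('side','scene'):
    c=load(n+'19');h=cv2.cvtColor(c['color'],cv2.COLOR_RGB2HSV);m=cv2.inRange(h,(105,120,40),(130,255,255));nn,l,st,ce=cv2.connectedComponentsWithStats(m)
    for X in([.6079,.0293,.077],[.6142,.0734,.077]):
        u=proj(c,X);i=min(range(1,nn),key=lambda i:np.hypot(*(ce[i]-u)));print(n,u.round(2),ce[i].round(2),st[i])
g=k['color'].mean(2).astype(int)
for y in range(168,196,2): print(y,g[y,236:274])
```

```text
[ 0.59975474 -0.0158631   0.17536465] [ 0.3  0.4 -0.6] 21.5
mouth [254.2607539 186.2381762] tip [253.36854553 182.76709862] stem at mouth [253.34478982 185.42089161]
side [270.04 181.13] [267.25 178.94] [261 174  14  11  84]
side [264.33 175.84] [267.25 178.94] [261 174  14  11  84]
scene [244.9  210.47] [244.49 210.58] [241 208   8   7  45]
scene [235.48 218.46] [234.98 218.59] [231 216   9   6  44]
168 [153 153 151 152 151 150 151 151 151 150 150 149 151 152 151 150 151 151
 152 151 151 151 151 152 151 153 153 151 151 152 151 151 150 152 151 152
 151 152]
170 [151 151 153 153 152 153 154 152 152 151 150 149 151 149 148 147 148 149
 150 149 148 150 151 151 153 150 151 151 150 151 152 151 152 152 151 152
 151 152]
172 [150 151 152 150 149 150 151 152 151 152 150 148 153 156 162 171 174 174
 176 175 174 173 167 157 149 144 143 147 151 149 151 150 150 151 151 151
 152 152]
174 [149 150 151 152 151 152 152 149 143 132 134 156 172 181 186 188 190 190
 190 191 191 191 188 182 172 154 134 130 139 146 150 151 150 150 149 149
 150 150]
176 [150 151 150 150 150 148 143 134 122 118 125 151 178
[... 843 characters left out ...]
05 104 105 103 108 137 169 171 145 139 147 150 150
 150 151]
188 [149 148 148 148 146 148 165 174 156 125 109 106 107 105  97  89  87  90
  90  88  92  98 105 106 105 104 102 114 145 168 166 146 145 148 150 150
 151 151]
190 [147 147 147 147 146 147 161 173 170 144 116 107 109 105  96  90  87  90
  90  90  90  98 104 105 105 104 106 127 161 175 166 152 149 150 149 150
 149 149]
192 [143 140 138 135 129 125 125 132 136 131 117 111 109 106 104 102 103 103
 103 104 104 105 107 109 108 109 113 126 135 134 130 131 135 142 146 149
 150 151]
194 [124 115 112 110 110 109 110 111 110 109 109 110 110 109 109 108 109 106
 104 105 107 108 109 110 110 110 110 110 110 111 110 111 108 111 116 129
 144 157]
```

The wrist view shows both the mouth ring and the stem. The ring centre is at (254.2,186.3), and the stem sits 0.6 px low in y and about 0.7 px short in x. I'll correct half a millimetre and finish the descent.

Call:
move_arm(deltas=[{"rx": 0,"ry": 0,"rz": 0,"tx": 0.0006,"ty": 0.0005,"tz": 0,"jaw": 0.015},{"rx": 0,"ry": 0,"rz": 0,"tx": 0.0006,"ty": 0.0005,"tz": -0.006,"jaw": 0.015},{"rx": 0,"ry": 0,"rz": 0,"tx": 0.0006,"ty": 0.0005,"tz": -0.012,"jaw": 0.015},{"rx": 0,"ry": 0,"rz": 0,"tx": 0.0006,"ty": 0.0005,"tz": -0.018,"jaw": 0.015},{"rx": 0,"ry": 0,"rz": 0,"tx": 0.0006,"ty": 0.0005,"tz": -0.024,"jaw": 0.015},{"rx": 0,"ry": 0,"rz": 0,"tx": 0.0006,"ty": 0.0005,"tz": -0.03,"jaw": 0.015},{"rx": 0,"ry": 0,"rz": 0,"tx": 0.0006,"ty": 0.0005,"tz": -0.032,"jaw": 0.015},{"rx": 0,"ry": 0,"rz": 0,"tx": 0.0006,"ty": 0.0005,"tz": -0.032,"jaw": 0.015},{"rx": 0,"ry": 0,"rz": 0,"tx": 0.0006,"ty": 0.0005,"tz": -0.032,"jaw": 0.015},{"rx": 0,"ry": 0,"rz": 0,"tx": 0.0006,"ty": 0.0005,"tz": -0.032,"jaw": 0.015}])

```text
t: 22.55
position: [0.6007, -0.0154, 0.1443]
tool_rot: [2.038, 2.387, -0.001]
force: [0.0, -0.2, -0.8]
finger_gap: 0.0233
```

Run:
```python
from h import *
from scipy.spatial.transform import Rotation as Ro
s=r.get_state();p=s['position'];print(p,s['force'].round(1),s['finger_gap'],s['t'],Ro.from_rotvec(s['tool_rot']).as_matrix()[:,2].round(4),abs(s['qd']).max())
k=snap('wrist','w21');d=snap('side','d21');c=snap('scene','s21')
m=proj(k,[.6014,-.0149,.078]);print('mouth',m,'stem at mouth',proj(k,[p[0]+.001,p[1],.078]))
g=k['color'].mean(2).astype(int);y=int(m[1])
for q in range(y-16,y+11,2): print(q,g[q,234:276])
# cover: change since opening; spatula wood
a=load('d12')['color'];print('cover px diff',cv2.absdiff(a,d['color'])[120:170,300:325].mean())
for n in(d,c):
    h=cv2.cvtColor(n['color'],cv2.COLOR_RGB2HSV);M=cv2.inRange(h,(5,110,60),(20,255,255));nn,l,st,ce=cv2.connectedComponentsWithStats(M);print([(ce[i].round(),onz(n,ce[i],.01).round(3)) for i in range(1,nn) if st[i,4]>50])
```

```text
[ 0.60071783 -0.01539487  0.14425214] [ 0.  -0.2 -0.8] 0.023285872215950777 22.55 [ 0.002  -0.0024 -1.    ] 0.0012468253674248668
mouth [253.94397649 195.45055372] stem at mouth [253.28339294 195.7258876 ]
179 [150 150 149 149 150 150 150 151 151 152 151 149 147 148 152 160 170 171
 165 161 161 165 171 172 166 157 150 145 144 144 145 147 148 149 151 150
 150 149 150 150 150 151]
181 [150 150 152 151 153 151 152 148 146 137 130 134 152 165 175 180 173 150
 126 113 110 122 149 174 181 179 173 159 143 131 135 144 146 149 150 149
 149 150 149 149 149 150]
183 [148 148 149 149 149 149 146 140 127 115 114 118 136 160 179 191 192 178
 171 169 170 170 178 197 201 191 171 150 124 112 112 119 132 143 148 150
 149 149 149 149 149 149]
185 [150 150 151 150 150 145 134 116 105 106 119 135 149 164 178 182 174 149
 131 126 125 129 145 174 185 180 171 156 138 123 111 108 112 127 142 149
 150 150 150 149 148 150]
187 [150 150 151 150 147 135 117 106 119 142 149 148 143 133 128 125 109  94
  88  88  88  89  96 114 126 126 127 132 138 145 146 134 116 110 129 144
 150 153 152 151 151 150]
189 [149 149 1
[... 1284 characters left out ...]
11 110 110
 111 111 110 112 111 110 109 109 110 111 111 110 111 110 111 112 111 110
 109 107 107 109 122 142]
205 [106 107 106 103 100  98  97  96  97  98  97  96  98  97  98  99  97  97
  97  97  98  98  99  98  99  98  97  99  98  97  99  98  96  96  97  99
 107 107 107 106 115 139]
cover px diff 3.2261333333333333
[(array([239., 154.]), array([0.717, 0.432, 0.01 ])), (array([209., 219.]), array([0.392, 0.028, 0.01 ])), (array([264., 243.]), array([ 0.458, -0.177,  0.01 ]))]
[(array([258.,  30.]), array([ 2.363, -3.669,  0.01 ])), (array([315., 204.]), array([ 0.461, -0.177,  0.01 ])), (array([317., 248.]), array([0.391, 0.024, 0.01 ])), (array([165., 290.]), array([0.678, 0.318, 0.01 ]))]
```

Stem centred within about 0.3–0.5 mm, no contact force, the cover still open and the spatula unmoved. Handing in.

```bash
python3 -c "
from bench import r
print(r.hand_in())"
```

```text
the job is handed in; nothing more can be done
None
```

I finished the whole sequence and handed it in at about 22.7 s. The hand-in gives no verdict, so these results come from my own checks.

- **Cover:** I levered it up with the 180 mm spatula and swung it back to an estimated 97–103°, past the 80° needed. It hadn't moved in the last picture. The gripper looked clear of it in the one lifting view I checked, at about 20°.
- **Spatula:** It lies on the bench in front of the incubator, let go. Its position in the last pictures was the same as right after release. I didn't measure its height after letting go.
- **Thermometer:** The gripper holds the larger one with its fingers 23.3 mm apart on the 24 mm head.
    - **Tilt:** about 0.003 rad, well under the 0.07 limit.
    - **Centring:** about 0.3–0.7 mm from the tube's axis, seen from the wrist camera.
    - **Depth:** the tip is about 16–17 mm above the tube's inside bottom. This comes from the arm's height and the stem length, because I couldn't see the tip inside the glass.
    - **Contact:** the force reading stayed under 1 N during the descent, so there was no sign of it touching the glass.
- **Other things on the bench:** I never moved close to the timer, bottle, dish or forceps, but I didn't re-measure them at the end.

**What disagreed or went wrong:**
- The spatula pitched about 4–5° nose-down when I gripped it, so I tilted the tool to level it before going into the slot.
- The scene and side cameras put the stem 1–2 mm off in y from the wrist camera. I went with the wrist camera, since it shows the stem and tube mouth together.
- My first two move calls were refused for incomplete rows; nothing moved.

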